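# Clamp a turned lid spigot-up in the gluing jig

### The job

Take the pale maple lid from the sloping rack and, without dropping it, set it in the cork-floored pocket of the gluing jig with its spigot up and its flat inlaid face down, flat and fully home, and let go of it. Then swing the orange clamp arm down by its black ball until its rubber pad rests on the spigot, and leave it there. Leave the dark lid and everything else on the bench as it is.

Things in the scene. Friction and masses are not known exactly. Their poses are not given: they have to be found in the camera images.
- rack: Fixed wood rack, base 150x210x12 mm; origin under its centre, z up, front -x. Bays at y=+-70 mm: a backrest 44 wide, 10 thick, leaning back 25 deg from vertical (face normal (-0.906,0,0.423)). The lid's flat face lies on it, face centre at x=0, 70 mm above the table. Two 8 mm dowels carry its edge (20 to each side, 27.5 below centre along the slope, 22 long). Free space beside the lid in y.
- pale_lid: Pale maple lid to load: flange 60 mm diameter, 14 thick; on one face a spigot 36 diameter, 8 high; 30 to 60 g. The other face is flat with a dark 40 mm inlay. Origin: centre of the flat face; z points out through the spigot (flange z 0 to 14 mm, spigot 14 to 22). It starts in either bay of the rack, leaning on its flat face, spigot to the rack's front and up (z axis 65 deg from vertical).
- dark_lid: The same lid in dark walnut (brass coloured inlay) in the other bay; origin and axes as for the pale lid. Stays where it is.
- jig: Fixed gluing jig, plywood base 200x110x12 mm (x -85 to +115). Origin on the table under the pocket's centre, z up. A pedestal 70 (x) by 44 mm (y) carries the pocket. The clamp's hinge stands at x=+80 mm; the free front side is -x.
- pocket (a point): Centre of the pocket's cork floor, 50 mm above the table; axes as the jig. Pocket 63 mm across (1.5 mm play round the lid), caged by green arc lips at +x and -x, each 39 deg either side of the x axis: straight 5 mm up, then flared (4 mm lead-in), 10 mm high in all. Open at +y and -y, where the pedestal is only 44 mm wide: fingers holding a lid across y have room down to 12 mm above the table.
- clamp (a joint): Orange clamp arm, hinged on a level axis along the jig's y at jig x=+80, z=100 mm. Angle in rad: 0 = arm level, rubber pad just resting on the spigot of a lid fully home; grows as it swings up and away to +x; starts open at 1.7 to 2.0. Stiff friction hinge (0.22 N m): stays where it is left, needs about 1 to 4 N at the ball.
- clamp_ball (a point): Centre of the black ball handle, 30 mm diameter, at the end of the clamp arm, on a slim stem. At clamp angle 0 it lies at jig x = -70 mm, z = 130 mm (150 mm in front of and 30 mm above the hinge axis); it moves on a circle of 153 mm about the hinge.
- clamp_pad (a point): Centre of the underside of the clamp's black rubber pad, 18 mm diameter; at clamp angle 0 it lies over the pocket's centre, 22 mm above its floor.
- glue_bottle: White glue bottle with orange cap, standing, 56 mm diameter, 150 mm tall; origin at the centre of its underside. Bystander.
- wax_tin: Brass coloured flat tin, 72 mm diameter, 30 mm high; origin at the centre of its underside. Bystander.
- sanding_block: Cork sanding block 100 x 60 x 28 mm; origin at the centre of its underside. Bystander.
- mallet: Small wooden hammer lying flat, head at its +x end. Bystander.
- gouge: Turning tool 260 mm long with a dark wooden handle, lying along its x axis. Bystander.
- pencil_pot: Blue pot, 70 mm diameter, 90 mm high; origin at the centre of its underside. Bystander.
Things that resemble listed ones, but are neither listed nor needed, are in the scene too. There is more than one size of the pale_lid; the one meant has the size given above. What is shaped like the jig but turquoise is not meant.

How it is judged:
On the way:
1. the pale lid lies spigot up, flat and home in the pocket, released, with the clamp still open (horizontal distance between pale_lid and pocket below 0.004 m and z of pale_lid in the frame of pocket between -0.0025 and 0.0025 m and angle between pale_lid's own z axis and vertical below 0.06 rad and contact force between the fingers and pale_lid below 0.05 N and value of joint clamp above 0.3 rad), for 0.2 s.
At the end, for the whole second after the job is handed in: The pale lid lies in the pocket spigot up: centre within 4 mm of the pocket's, flat face within 2.5 mm of the cork floor, tilt under 0.06 rad; the clamp arm is down on it (angle between -0.05 and 0.04 rad); both at rest (horizontal distance between pale_lid and pocket below 0.004 m and z of pale_lid in the frame of pocket between -0.0025 and 0.0025 m and angle between pale_lid's own z axis and vertical below 0.06 rad and value of joint clamp between -0.05 and 0.04 rad and linear speed of pale_lid below 0.01 m/s and velocity of joint clamp between -0.02 and 0.02 rad/s); the robot touches nothing.
It fails at once if the pale lid is dropped (falls free faster than 0.5 m/s) (contact force between pale_lid and anything else below 0.02 N and linear speed of pale_lid above 0.5 m/s).
It fails at once if the dark lid is moved by more than 15 mm (distance of dark_lid from where it was at the start of the episode above 0.015 m).
It fails at once if a bystander is moved by more than 30 mm (distance of any of glue_bottle, wax_tin, sanding_block, mallet, gouge, pencil_pot from where it was at the start of the episode above 0.03 m).
It also fails if it takes over 69 s, if anything falls off the work surface, if the arm or the gripper's body presses on something with over 40 N, if the wrist force passes 120 N, or if a joint passes its speed limit or range.

### The arm

A 7-joint arm with a two-finger parallel gripper is mounted at the origin on the work surface. World frame = base frame: x ahead of the robot, y to its left, z up, the work surface at z = 0. Lengths are in m, angles in rad, forces in N, time in s.
With the tool pointing down it reaches from about 0.425 to 1.025 m from the base axis. Payload 9.4 kg.
Tool frame: the origin (TCP) lies at the very end of the fingers, on their centre line; the grasp point (between the pads) lies 19 mm behind it; x points along the fingers, z is the direction in which the jaws open and shut, and the axes are right-handed (so a half turn about x gives the same grasp; the last joint's range is limited). The gripper opens to 85 mm and grips with 20 to 120 N. Pads are 22 mm wide; open, the fingers measure 114 mm over their backs; the gripper's body (76 mm by 85 mm) begins 54 mm behind the grasp point. The pads swing forward as they close: fully open they stand 13 mm farther back than shut.
Start: joints at [-1.293, 0.599, -0.003, 1.599, 0.002, 0.943, -0.08], TCP at [0.252, 0.68, 0.231] pointing down, gripper open.
Joint ranges: [-2.57, 2.57], [-0.35, 1.97], [-1.29, 1.29], [0.11, 2.56], [-1.05, 4.19], [0.11, 1.86], [-2.63, 2.63]. Speed limits (rad/s): [2.22, 2.22, 3.01, 3.01, 3.14, 3.14, 3.14].

### API

Orientations are given as a rotation vector (axis times angle).
In Python, from cell import r, read_camera, camera_info gives the robot as it stands.
- The arm moves only by the tool play_rows, never from a script. Its argument "series" is a list that holds one entry, the list of rows, each a list of 6 numbers: the shift along the tool's x, y, z as a fraction of full scale, then the turn, a rotation vector about the tool's x, y, z as a fraction of full scale. In form: [[[x, y, z, ax, ay, az], ...]]. A call has exactly 8 rows; each row is the pose to reach, as a shift and turn from the pose commanded when the call began, along the tool's axes at that moment; what a row does not reach only later rows make up. Full scale, the value 1, is 0.2 m for a shift and 0.5 rad for a turn. A row lasts 1/8 s, in which the tool goes at most 62.5 mm and 10.7 degrees, less where a joint would pass 70% of its speed; a pose out of reach is approached as far as the arm can. A call with a number of a shift or a turn outside -1 to 1 is refused whole. A call with a gripper value outside its range is refused whole. "grip" is the closure, from -1 (fully open) to 1 (shut), set as the call begins (left out, the last holds). The fingers move at their own pace and stop on an object; "newtons" is the grip in N (left out, the last holds). Time passes only in rows, so rows that repeat a pose let the fingers close, or fill a call up. It gives the time, the measured TCP pose, the force and the opening at its end, in the units of the state.
- r.state(): the state, without advancing time (a new reading comes with each control period).
- read_camera(name): name is "side" or "top"; returns (picture, depth): 400x640x3 uint8, blue, green, red; 400x640 float32, m along the optical axis (not along the pixel's ray), 0 where there is no reading.
- camera_info(name): a dict with "fx", "fy", "cx", "cy" (pixels), "rvec" (rotation vector, rad) and "tvec" (3), from world to camera coordinates, as OpenCV has them. Camera axes: x right, y down, z forward; pixel columns grow to the right and rows downward; lengths in m; the calibration is good to about 2 mm. A picture is of the moment at which its call begins. camera_info takes no time and is no camera call.
- r.job_done(): hands the job in, once; it reports no verdict.
The state is a dict: "t": time; "qpos": joint angles; "qd": joint speeds; "effort": joint torques, N m; "position": TCP position; "eef_rot": TCP orientation; "force": force on the tool from outside, world axes, zero at the start; "ft_torque": the same for the moment, N m; "width": finger opening in m.
Only numpy, scipy, OpenCV 4.12 (cv2) and the standard library are available. Lean on these libraries where they do the work, as an engineer would, in place of code of your own. Each camera call takes 0.05 s, during which the arm holds its last target.

## Working session

There is one attempt and no reset: what is moved stays moved. The work goes in short steps, Python scripts to look and compute and a tool call to move; the robot and the scene stay as the last step left them, time stands still between calls to the robot, and variables do not carry over. Pictures are saved under pics/ and viewed, and the job is handed in when it is done.

Besides the shell and the picture viewer there is one more tool, called after "Emit:" as name(argument=value, ...), one argument or row to a line, values as JSON. play_rows: Moves the arm, as the interface text tells. Shift numbers are shares of 0.2 m and turn numbers shares of 0.5 rad, none past 1 either way. Its arguments: {"type":"object","properties":{"series":{"type":"array","items":{"type":"array","items":{"type":"array","items":{"type":"number"}}}},"grip":{"type":"number"},"newtons":{"type":"number"}},"required":["series"]}

```bash
ls; mkdir -p pics; python3 - <<'E'
from cell import r, read_camera, camera_info
import cv2,numpy as np
print(r.state())
for n in("side","top"):
    im,d=read_camera(n); cv2.imwrite(f"pics/{n}0.png",im); np.save(f"pics/{n}0.npy",d); ci=camera_info(n); print(n,ci)
    R=cv2.Rodrigues(np.array(ci['rvec'],float))[0]; print("cam pos",-R.T@np.array(ci['tvec']).ravel())
E
```

```text
pics
{'t': 0.0, 'qpos': array([-1.29270418,  0.60010623, -0.0025412 ,  1.60014882,  0.0018021 ,
        0.94291271, -0.07981975]), 'qd': array([ 0.00066254,  0.00036905,  0.00046367,  0.0015899 ,  0.00045447,
       -0.0015515 ,  0.00079605]), 'effort': array([ 2.47808784e-04, -7.76455736e+01,  1.56475257e+00, -2.58009499e+01,
        1.22805830e-02,  8.77168874e-03,  1.81386758e-05]), 'position': array([0.25171123, 0.67938328, 0.23042388]), 'eef_rot': array([-0.94502984,  1.35763258,  0.94335174]), 'force': array([ 1.19871268, -0.15311428, -0.30183663]), 'ft_torque': array([0.03721406, 0.00376804, 0.00462034]), 'width': 0.08576084842532214}
side {'fx': 368.4091310380877, 'fy': 368.4091310380877, 'cx': 314.2867669886159, 'cy': 198.79523626841572, 'rvec': array([ 2.00238399, -0.62877618,  0.39820165]), 'tvec': array([-0.45593666,  0.25419004,  0.92064385])}
cam pos [-0.03721064 -0.81365382  0.67576531]
top {'fx': 472.226826608952, 'fy': 472.226826608952, 'cx': 307.70463123706963, 'cy': 195.79309152872153, 'rvec': array([ 2.18593751, -2.12644051,  0.1220893 ]), 'tvec': array([-8.09775765e-04,  5.95312480e-01,  1.30730142e+00])}
cam pos [0.43462249 0.00430516 1.36913088]
```

View pics/side0.png

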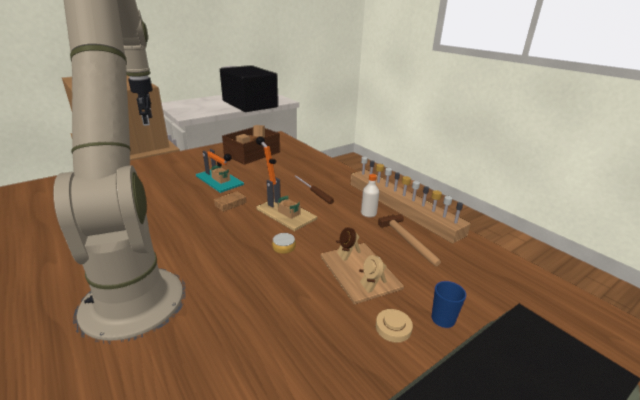

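View pics/top0.png

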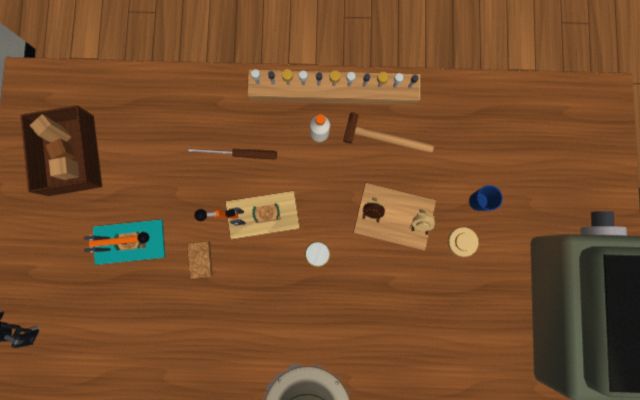

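The side view shows the pale lid in the rack at (372,268) and the dark lid at (347,238). The jig is at (287,212), with its clamp ball near (262,141). In the top view the rack is at (395,215), the jig at (262,215), and the larger loose lid, which is a decoy, at (464,242).

```bash
cat > h.py <<'E'
import numpy as np, cv2
from cell import camera_info
from scipy.spatial.transform import Rotation as Ro
def cam(n):
    ci=camera_info(n); R=cv2.Rodrigues(np.array(ci['rvec'],float))[0]; t=np.array(ci['tvec'],float).ravel()
    return ci,R,t
def cloud(n,d):
    ci,R,t=cam(n); v,u=np.mgrid[:400,:640]
    P=np.stack([(u-ci['cx'])/ci['fx']*d,(v-ci['cy'])/ci['fy']*d,d],-1)
    W=(P-t)@R; W[d<=0]=np.nan
    return W
def proj(n,X):
    ci,R,t=cam(n); P=np.atleast_2d(X)@R.T+t
    return np.c_[P[:,0]/P[:,2]*ci['fx']+ci['cx'],P[:,1]/P[:,2]*ci['fy']+ci['cy']]
E
python3 - <<'E'
import cv2,numpy as np
from h import *
t=cv2.imread('pics/top0.png'); s=cv2.imread('pics/side0.png')
cv2.imwrite('pics/c1.png',cv2.resize(t[170:260,180:310],None,fx=6,fy=6,interpolation=cv2.INTER_CUBIC))
cv2.imwrite('pics/c2.png',cv2.resize(t[170:260,345:485],None,fx=5.6,fy=5.6,interpolation=cv2.INTER_CUBIC))
cv2.imwrite('pics/c3.png',cv2.resize(s[220:345,310:440],None,fx=4.6,fy=4.6,interpolation=cv2.INTER_CUBIC))
cv2.imwrite('pics/c4.png',cv2.resize(s[130:235,245:330],None,fx=5.5,fy=5.5,interpolation=cv2.INTER_CUBIC))
W=cloud('top',np.load('pics/top0.npy'))
for u,v in [(262,215),(267,213),(201,215),(424,221),(425,228),(374,210),(464,242),(318,254),(320,120),(300,235),(365,190),(430,243)]:
    print(u,v,W[v,u].round(4))
E
```

```text
262 215 [0.5357 0.1419 0.051 ]
267 213 [0.5422 0.1288 0.0437]
201 215 [0.5164 0.2661 0.2505]
424 221 [ 0.528  -0.3     0.0965]
425 228 [ 0.5105 -0.308   0.0741]
374 210 [ 0.5545 -0.1658  0.0911]
464 242 [ 0.4767 -0.4288  0.0287]
318 254 [ 0.4316 -0.018   0.0233]
320 120 [ 0.7843 -0.0123  0.151 ]
300 235 [ 0.4847  0.035  -0.0007]
365 190 [ 0.6194 -0.1497  0.012 ]
430 243 [ 4.721e-01 -3.403e-01 -3.000e-04]
```

View pics/c1.png

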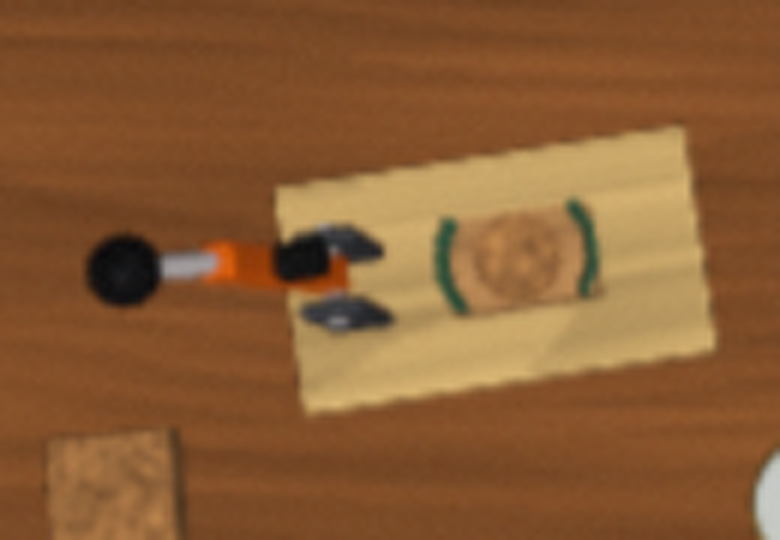

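View pics/c2.png

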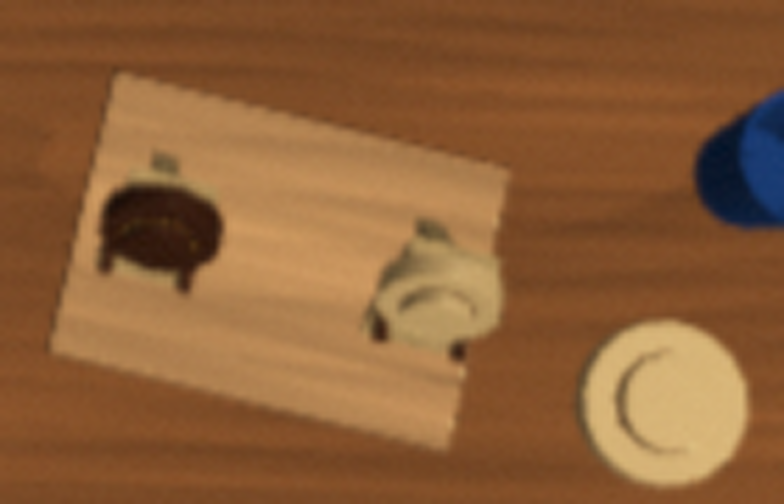

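View pics/c3.png

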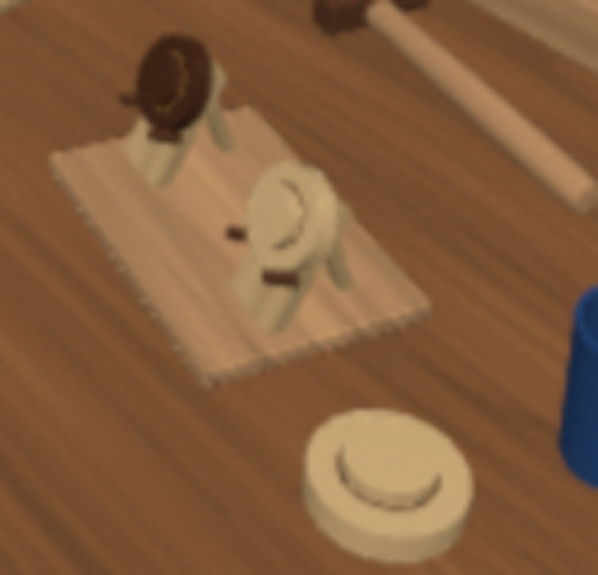

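View pics/c4.png

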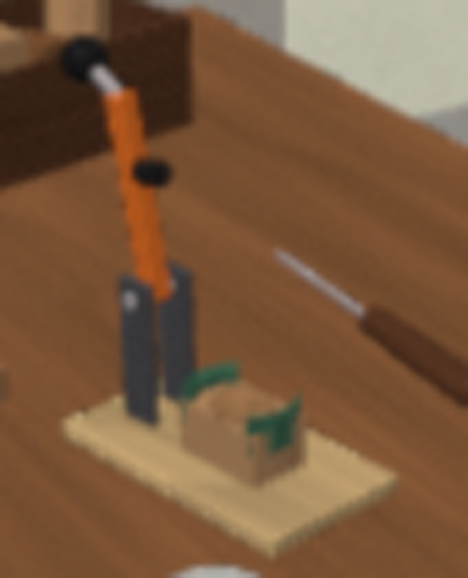

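```bash
cat > fit.py <<'E'
import cv2,numpy as np
from h import *
from scipy.optimize import least_squares
W=cloud('top',np.load('pics/top0.npy'))
t=cv2.imread('pics/top0.png')
def base(u0,u1,v0,v1,name):
    z=W[v0:v1,u0:u1,2]; m=((z>0.007)).astype(np.uint8)
    # use convex hull of mask points with z in .007...017 -> world xy
    P=W[v0:v1,u0:u1][(z>0.008)&(z<0.016)]
    rect=cv2.minAreaRect(P[:,:2].astype(np.float32)); print(name,len(P),rect, 'z',np.median(P[:,2]))
    return rect
base(215,305,185,245,'jig'); base(350,442,178,252,'rack')
def tocorner(pts,off,s,z):
    ci,R,tt=cam('top'); C=-R.T@tt
    o=[]
    for p in pts:
        u=(p[0]+.5)/s-.5+off[0]; v=(p[1]+.5)/s-.5+off[1]
        d=R.T@np.array([(u-ci['cx'])/ci['fx'],(v-ci['cy'])/ci['fy'],1]); o.append((C+d*(z-C[2])/d[2])[:2])
    return np.array(o)
def fitrect(obs,model):
    f=lambda p:(model@np.array([[np.cos(p[2]),np.sin(p[2])],[-np.sin(p[2]),np.cos(p[2])]])+p[:2]-obs).ravel()
    best=min((least_squares(f,[*obs.mean(0),a]) for a in np.arange(-3,3.2,.7)),key=lambda s:s.cost)
    print(best.x, 'deg',np.degrees(best.x[2]),'res mm',(best.fun*1000).round(1)); return best.x
# jig corners px (crop): +x+... jig x -> image left (world +y), jig y -> image down(world -x)
jc=tocorner([(276,188),(684,127),(716,350),(308,413)],(180,170),6,.012); print(jc)
# order: (+x,-y),( -x,-y),(-x,+y),(+x,+y)
fitrect(jc,np.array([[.115,-.055],[-.085,-.055],[-.085,.055],[.115,.055]]))
rc=tocorner([(116,72),(510,172),(447,450),(52,350)],(345,170),5.6,.012)
# rack front -x : image down -> rack x = image up, y = image left
fitrect(rc,np.array([[.075,.105],[.075,-.105],[-.075,-.105],[-.075,.105]]))
E
python3 fit.py
```

```text
jig 1650 ((0.5444227457046509, 0.14257368445396423), (0.2195480763912201, 0.1548159122467041), 87.9164047241211) z 0.011618286495081558
rack 2529 ((0.5633578896522522, -0.23860955238342285), (0.20982512831687927, 0.1835266500711441), 77.65638732910156) z 0.011557038806209279
[[0.57655784 0.25293601]
 [0.61156972 0.05714824]
 [0.50440494 0.03844918]
 [0.46896949 0.23237558]]
[0.54305055 0.13046771 1.75009241] deg 100.27290869729386 res mm [ 0.1  0.5  0.8 -0.5 -0.3 -1.4 -0.5  1.4]
[ 0.54621043 -0.2361853  -0.2208075 ] deg -12.651337864397775 res mm [ 0.9  0.1  1.5 -1.2 -1.5 -1.  -0.8  2.1]
```

```bash
cat > ov.py <<'E'
import cv2,numpy as np,sys
from h import *
def T(p): 
    return Ro.from_euler('z',p[2]).as_matrix(), np.array([p[0],p[1],0])
def draw(im,n,X,col,S,off,closed=True):
    q=((proj(n,X)-off+.5)*S-.5).round().astype(int); cv2.polylines(im,[q.reshape(-1,1,2)],closed,col,1)
a=np.linspace(0,2*np.pi,60); circ=lambda r,z:np.c_[r*np.cos(a),r*np.sin(a),z+0*a]
def feats(jp,rp):
    R,t=T(jp); F=[]
    F.append(np.array([[.115,-.055,.012],[-.085,-.055,.012],[-.085,.055,.012],[.115,.055,.012]])@R.T+t)
    F.append(np.array([[.035,-.022,.05],[-.035,-.022,.05],[-.035,.022,.05],[.035,.022,.05]])@R.T+t)
    F.append(circ(.0315,.055)@R.T+t)
    R,t=T(rp)
    F.append(np.array([[.075,.105,.012],[.075,-.105,.012],[-.075,-.105,.012],[-.075,.105,.012]])@R.T+t)
    zc=np.array([-.906,0,.423]); xc=np.array([.423,0,.906]); L=np.c_[xc,np.cross(zc,xc),zc]
    for y in(.07,-.07):
        c=np.array([0,y,.07])
        for rr,z in((.03,0),(.03,.014),(.018,.022)): F.append((circ(rr,z)@L.T+c)@R.T+t)
    return F
if __name__=='__main__':
    jp=[0.54305,0.13047,1.75009]; rp=[.54621,-.23619,-.22081]
    for n,box in(('top',(180,160,310,260)),('top',(345,170,480,260)),('side',(245,150,330,235)),('side',(310,220,420,310))):
        im=cv2.imread(f'pics/{n}0.png'); u0,v0,u1,v1=box; S=min(780//(u1-u0),590//(v1-v0))
        c=cv2.resize(im[v0:v1,u0:u1],None,fx=S,fy=S,interpolation=cv2.INTER_CUBIC)
        for k,X in enumerate(feats(jp,rp)): draw(c,n,X,[(255,0,0),(255,0,255),(0,255,255),(255,0,0)][min(k,3)],S,np.array([u0,v0]))
        cv2.imwrite(f'pics/ov_{n}_{u0}.png',c)
E
python3 ov.py
```

```text
(no output)
```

View pics/ov_top_180.png

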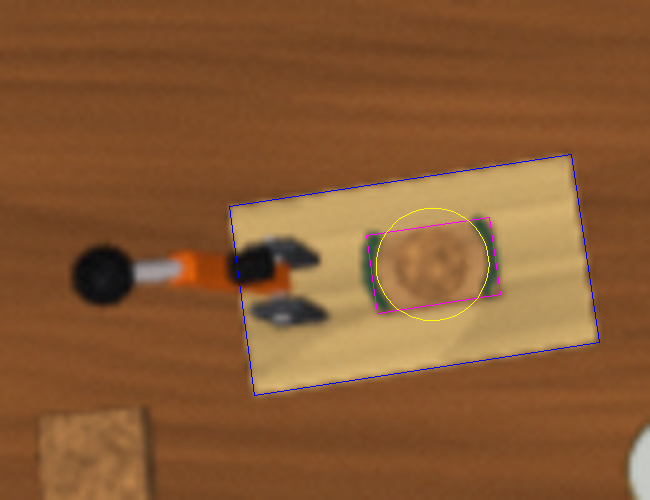

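View pics/ov_top_345.png

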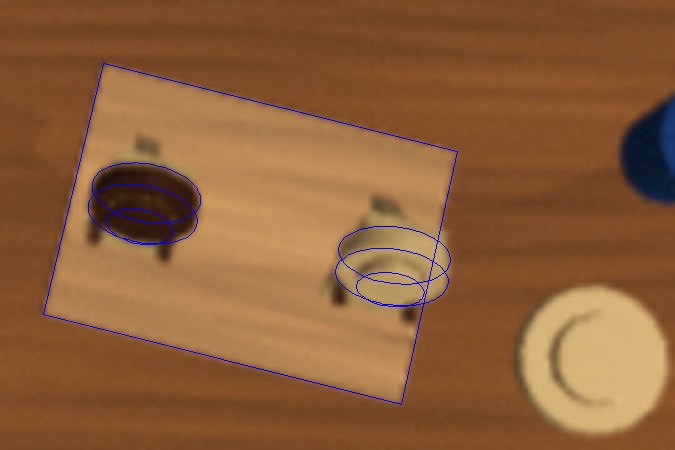

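View pics/ov_side_245.png

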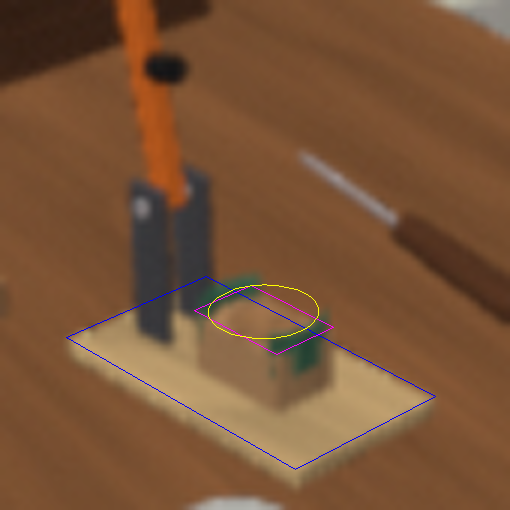

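View pics/ov_side_310.png

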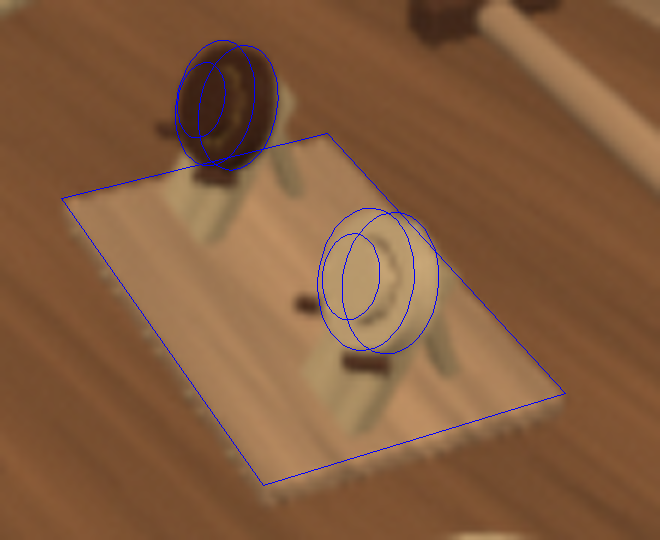

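```bash
cat >> h.py <<'E'
def show(p,R,lab=''): print(lab,np.round(p,4),'x',R[:,0].round(3),'y',R[:,1].round(3),'z',R[:,2].round(3))
JP=np.array([0.54305,0.13047,1.75009]); RP=np.array([.54621,-.23619,-.22081])
def fr(p): return Ro.from_euler('z',p[2]).as_matrix(), np.array([p[0],p[1],0])
def tool(xd,zd):
    x=np.array(xd,float); x/=np.linalg.norm(x); z=np.array(zd,float); z-=x*(x@z); z/=np.linalg.norm(z)
    return np.c_[x,np.cross(z,x),z]
def plan(p,R,fin=1.0):
    """rows from current measured pose to target"""
    from cell import r
    s=r.state(); R0=Ro.from_rotvec(s['eef_rot']).as_matrix(); p0=s['position']
    d=R0.T@(np.asarray(p)-p0); w=Ro.from_matrix(R0.T@R).as_rotvec()
    print('shift/0.2',(d/.2).round(3),'turn/0.5',(w/.5).round(3),'| m',np.linalg.norm(d).round(4),'rad',np.linalg.norm(w).round(3))
E
python3 - <<'E'
from h import *
from cell import r
import cv2
s=r.state(); R0=Ro.from_rotvec(s['eef_rot']).as_matrix(); show(s['position'],R0,'start')
# ball
for n,b in(('top',(190,205,212,225)),('side',(252,130,270,150))):
    im=cv2.imread(f'pics/{n}0.png').astype(int); u0,v0,u1,v1=b
    m=im[v0:v1,u0:u1].max(2)<60; vv,uu=np.nonzero(m); print(n,m.sum(),uu.mean()+u0,vv.mean()+v0,uu.min()+u0,uu.max()+u0,vv.min()+v0,vv.max()+v0)
Rj,tj=fr(JP)
for th in(1.7,1.8,1.9,2.0):
    a=np.arctan2(30,150)+th; X=Rj@np.array([.08-.153*np.cos(a),0,.1+.153*np.sin(a)])+tj
    print(th,X.round(4),proj('top',X).round(1),proj('side',X).round(1))
Rr,tr=fr(RP)
for y in(.07,-.07): print('lid',Rr@np.array([0,y,.07])+tr, Rr@np.array([-.906,0,.423]))
E
```

```text
start [0.2517 0.6794 0.2305] x [-0.    -0.001 -1.   ] y [-0.938  0.347 -0.   ] z [ 0.347  0.938 -0.001]
top 111 200.23423423423424 214.65765765765767 195 206 209 220
side 155 259.6516129032258 142.83225806451614 252 269 137 149
1.7 [0.52   0.2575 0.2449] [[205.2 213.8]] [[262.1 139.3]]
1.8 [0.5175 0.2715 0.2393] [[199.8 214.8]] [[259.5 139.8]]
1.9 [0.5151 0.2849 0.2323] [[194.9 215.9]] [[257.2 140.7]]
2.0 [0.5128 0.2975 0.2239] [[190.5 217. ]] [[255.  142.1]]
lid [ 0.5615414  -0.16788957  0.07      ] [-0.88400265  0.19843215  0.423     ]
lid [ 0.5308786  -0.30449043  0.07      ] [-0.88400265  0.19843215  0.423     ]
```

```bash
cat > tg.py <<'E'
from h import *
Rr,tr=fr(RP); Rj,tj=fr(JP)
rx,ry=Rr[:,0],Rr[:,1]; up=np.array([0,0,1.])
def Rrack(tilt): 
    t=np.radians(tilt); return tool(np.sin(t)*rx-np.cos(t)*up, ry)
nl=Rr@np.array([-.906,0,.423]); lidc=Rr@np.array([0,-.07,.07])+tr
def pgrasp(tilt,back=0,ext=.02): 
    R=Rrack(tilt); return lidc+.007*nl+(ext-back)*R[:,0],R
E
python3 - <<'E'
from tg import *
for t in(50,65):
    p,R=pgrasp(t); show(p,R,t); p,R=pgrasp(t,.1); show(p,R,t)
plan([.40,.55,.40],Rrack(0))
E
```

```text
50 [ 0.5396 -0.3065  0.0601] x [ 0.747 -0.168 -0.643] y [-0.627  0.141 -0.766] z [0.219 0.976 0.   ]
50 [ 0.4649 -0.2897  0.1244] x [ 0.747 -0.168 -0.643] y [-0.627  0.141 -0.766] z [0.219 0.976 0.   ]
65 [ 0.5424 -0.3071  0.0645] x [ 0.884 -0.198 -0.423] y [-0.412  0.093 -0.906] z [ 0.219  0.976 -0.   ]
65 [ 0.4539 -0.2872  0.1068] x [ 0.884 -0.198 -0.423] y [-0.412  0.093 -0.906] z [ 0.219  0.976 -0.   ]
shift/0.2 [-0.847 -0.92  -0.351] turn/0.5 [-0.268 -0.003  0.   ] | m 0.2597 rad 0.134
```

Emit:
play_rows(
  series=[
    [[-0.2, -0.15, -0.05, 0, 0, 0], [-0.4, -0.3, -0.1, -0.05, 0, 0], [-0.6, -0.45, -0.15, -0.1, 0, 0], [-0.8, -0.6, -0.25, -0.15, 0, 0], [-0.85, -0.75, -0.4, -0.2, 0, 0], [-0.85, -0.9, -0.6, -0.25, 0, 0], [-0.85, -0.95, -0.8, -0.27, 0, 0], [-0.85, -0.95, -1, -0.27, 0, 0]],
  ],
  grip=-1,
  newtons=40,
)

```text
t: 1.1
position: [0.361, 0.4242, 0.4009]
eef_rot: [-1.045, 1.307, 1.044]
force: [-0.0, 0.8, -0.1]
width: 0.0853
```

```bash
python3 - <<'E'
from tg import *
from cell import r
s=r.state(); print(s['t'],s['qpos'].round(3),s['position'].round(4))
plan([.52,.17,.40],Rrack(0))
plan([.45,-.12,.33],Rrack(25))
E
```

```text
1.1 [-0.963  0.238 -0.006  1.763  0.002  1.141  0.38 ] [0.361  0.4242 0.4009]
shift/0.2 [ 0.005 -1.055 -1.065] turn/0.5 [-0.002 -0.002  0.   ] | m 0.2998 rad 0.001
shift/0.2 [ 0.356 -1.032 -2.556] turn/0.5 [-0.001 -0.002 -0.873] | m 0.556 rad 0.436
```

Emit:
play_rows(
  series=[
    [[0, -0.1, -0.15, 0, 0, 0], [0, -0.25, -0.3, 0, 0, 0], [0, -0.4, -0.45, 0, 0, 0], [0, -0.5, -0.6, 0, 0, 0], [0, -0.6, -0.75, 0, 0, 0], [0, -0.65, -0.9, 0, 0, 0], [0, -0.7, -1, 0, 0, 0], [0, -0.7, -1, 0, 0, 0]],
  ],
)

```text
t: 2.1
position: [0.4538, 0.199, 0.4013]
eef_rot: [-1.044, 1.307, 1.043]
force: [0.7, 0.3, 0.1]
width: 0.0855
```

```bash
python3 - <<'E'
from tg import *
from cell import r
s=r.state(); print(s['t'],s['qpos'].round(3),s['position'].round(4))
plan([.46,.0,.36],Rrack(15))
E
```

```text
2.1 [-0.637  0.146  0.128  1.886 -0.02   1.111  0.846] [0.4538 0.199  0.4013]
shift/0.2 [ 0.207 -0.25  -0.963] turn/0.5 [-0.004 -0.001 -0.523] | m 0.2033 rad 0.262
```

Emit:
play_rows(
  series=[
    [[0, -0.03, -0.15, 0, 0, 0], [0.02, -0.06, -0.3, 0, 0, -0.1], [0.05, -0.1, -0.45, 0, 0, -0.2], [0.1, -0.15, -0.6, 0, 0, -0.3], [0.15, -0.2, -0.75, 0, 0, -0.4], [0.2, -0.25, -0.9, 0, 0, -0.5], [0.2, -0.25, -1, 0, 0, -0.5], [0.2, -0.25, -1, 0, 0, -0.5]],
  ],
)

```text
t: 3.1
position: [0.4585, -0.0056, 0.3613]
eef_rot: [-1.174, 1.141, 0.856]
force: [-0.2, 1.0, 0.9]
width: 0.0854
```

```bash
python3 - <<'E'
from tg import *
from cell import r
s=r.state(); print(s['t'],s['qpos'].round(3),s['position'].round(4))
plan([.44,-.19,.26],Rrack(30))
p,R=pgrasp(50,.10); plan(p,R)
E
```

```text
3.1 [-0.447  0.008  0.271  2.172  0.139  0.736  1.081] [ 0.4585 -0.0056  0.3613]
shift/0.2 [ 0.518  0.017 -0.92 ] turn/0.5 [-0.     0.001 -0.548] | m 0.2112 rad 0.274
shift/0.2 [ 1.232 -0.039 -1.379] turn/0.5 [-1.000e-03  1.000e-03 -1.246e+00] | m 0.37 rad 0.623
```

```bash
cat > kin.py <<'E'
from h import *
from scipy.optimize import least_squares
# states recorded q,p,rotvec
S=[([-1.29270418,0.60010623,-0.0025412,1.60014882,0.0018021,0.94291271,-0.07981975],[0.25171123,0.67938328,0.23042388],[-0.94502984,1.35763258,0.94335174]),
([-0.963,0.238,-0.006,1.763,0.002,1.141,0.38],[0.361,0.4242,0.4009],[-1.045,1.307,1.044]),
([-0.637,0.146,0.128,1.886,-0.02,1.111,0.846],[0.4538,0.199,0.4013],[-1.044,1.307,1.043]),
([-0.447,0.008,0.271,2.172,0.139,0.736,1.081],[0.4585,-0.0056,0.3613],[-1.174,1.141,0.856])]
rot=lambda ax,a:Ro.from_euler(ax,a).as_matrix()
def fk(q,P,sg):
    h,L1,L2,L3,d,c,off=P[:7]
    s1,s3,s5,s7=sg
    R=rot('z',s1*q[0]); p=np.array([0,0,h])
    R=R@rot('y',q[1]); R=R@rot('z',s3*q[2]); p=p+R@np.array([c,d,L1])
    R=R@rot('y',q[3]); R=R@rot('z',s5*q[4]); p=p+R@np.array([-c,0,L2])
    R=R@rot('y',q[5]); R=R@rot('z',s7*q[6]+off); p=p+R@np.array([0,0,L3])
    # tool x along local z
    return p, np.c_[R[:,2],R[:,1]*1,-R[:,0]*1] if False else np.c_[R[:,2],R[:,0],R[:,1]]
def res(P,sg):
    o=[]
    for q,p,w in S:
        pp,RR=fk(q,P,sg); o+=list((pp-p)); o+=list(.3*(Ro.from_matrix(RR)*Ro.from_rotvec(w).inv()).as_rotvec())
    return np.array(o)
if __name__=='__main__':
    import itertools
    out=[]
    for sg in itertools.product((-1,),(1,-1),(1,-1),(1,-1)):
        for off in(0,1.57,3.14,-1.57):
            s=least_squares(res,[.34,.646,.441,.38,-.055,0,off],args=(sg,)); out.append((s.cost,sg,s.x,s.fun))
    out.sort(key=lambda a:a[0])
    for o in out[:3]: print(o[0],o[1],o[2].round(4)); 
    print(out[0][3].reshape(4,6).round(4))
E
python3 kin.py
```

```text
4.101596944116746e-06 (-1, -1, -1, -1) [ 0.2984  0.6375  0.4379  0.3383 -0.0561  0.0056  1.5709]
4.1015969441167616e-06 (-1, -1, -1, -1) [ 0.2984  0.6375  0.4379  0.3383 -0.0561  0.0056  1.5709]
4.10159694411682e-06 (-1, -1, -1, -1) [ 0.2984  0.6375  0.4379  0.3383 -0.0561  0.0056  1.5709]
[[-0.0008 -0.0007 -0.0008 -0.     -0.     -0.    ]
 [ 0.0007  0.0019 -0.0003  0.0002 -0.0002  0.0002]
 [-0.0006 -0.0006  0.0003  0.0001 -0.0001 -0.0001]
 [-0.0003 -0.0009  0.0008  0.0001  0.0001  0.    ]]
```

```bash
cat > ik.py <<'E'
from kin import *
SG=(-1,-1,-1,-1)
P=least_squares(res,[.34,.646,.441,.38,-.055,0,1.57],args=(SG,)).x
lo=np.array([-2.57,-.35,-1.29,.11,-1.05,.11,-2.63]); hi=np.array([2.57,1.97,1.29,2.56,4.19,1.86,2.63])
def ik(p,R,q0,w=.003):
    f=lambda q:np.r_[(lambda a:np.r_[a[0]-p,.3*(Ro.from_matrix(a[1])*Ro.from_matrix(R).inv()).as_rotvec()])(fk(q,P,SG)),w*(q-q0)]
    s=least_squares(f,np.clip(q0,lo+.02,hi-.02),bounds=(lo,hi)); return s.x,np.linalg.norm(s.fun[:6])
E
python3 - <<'E'
from ik import *
from tg import *
q0=np.array([-0.447,0.008,0.271,2.172,0.139,0.736,1.081])
for tilt in(35,45,50,55,65):
  for b in(.1,0):
    p,R=pgrasp(tilt,b); q,e=ik(p,R,q0); print(tilt,b,q.round(2),'err',round(e,4),'margin',np.minimum(q-lo,hi-q).min().round(2))
E
```

```text
35 0.1 [ 1.4   0.77 -1.27  2.48  2.08  0.66 -0.13] err 0.0003 margin 0.02
35 0 [ 1.27  0.97 -1.14  2.4   2.23  0.79 -0.17] err 0.0002 margin 0.15
45 0.1 [ 1.32  0.75 -1.02  2.56  2.68  0.68 -0.62] err 0.0159 margin 0.0
45 0 [ 1.34  1.14 -1.26  2.49  2.45  1.02 -0.21] err 0.0002 margin 0.03
50 0.1 [ 1.36  0.8  -1.01  2.56  2.83  0.71 -0.66] err 0.0338 margin 0.0
50 0 [ 1.36  1.22 -1.28  2.52  2.57  1.11 -0.22] err 0.0002 margin 0.01
55 0.1 [ 1.46  0.91 -1.08  2.56  2.88  0.74 -0.57] err 0.0494 margin 0.0
55 0 [ 1.38  1.3  -1.29  2.55  2.69  1.2  -0.21] err 0.0002 margin 0.0
65 0.1 [ 1.71  1.31 -1.29  2.56  2.93  0.8  -0.16] err 0.0694 margin 0.0
65 0 [ 1.45  1.46 -1.28  2.56  2.94  1.24 -0.14] err 0.0101 margin 0.0
```

```bash
cat > scan.py <<'E'
from ik import *
from tg import *
rng=np.random.default_rng(0)
def best(p,R,q0,n=25):
    out=[]
    for k in range(n):
        qs=q0 if k==0 else np.clip(q0+rng.normal(0,[.6,.4,.6,.4,1.2,.5,1]),lo+.05,hi-.05)
        q,e=ik(p,R,qs,1e-4)
        # second pass push margins toward centre
        if e<.003:
            m=np.minimum(q-lo,hi-q).min(); out.append((m,q))
    return sorted(out,key=lambda a:-a[0])
if __name__=='__main__':
    q0=np.array([-0.447,0.2,0.271,2.172,0.139,0.736,1.081])
    jx,jy=Rj[:,0],Rj[:,1]
    for tilt in(0,10,15,20,25,30,40):
        p,R=pgrasp(tilt); b=best(p,R,q0)
        print('rack',tilt,len(b),[ (round(m,2),q.round(2).tolist()) for m,q in b[:3]])
    for lean in(0,15,25,35,45,55,65):
        for s in(1,-1):
            t=np.radians(lean); R=tool(np.sin(t)*s*jx-np.cos(t)*up, -jy)
            pc=Rj@np.array([0,0,.057])+tj+.02*R[:,0]
            b=best(pc,R,np.array([-.3,.5,0,1.9,0,.7,0]))
            print('pocket',lean,s,len(b),[ (round(m,2),q.round(2).tolist()) for m,q in b[:2]])
E
time python3 scan.py
```

```text
rack 0 24 [(np.float64(0.55), [0.89, 0.76, -0.68, 2.0, 0.79, 0.66, 1.03]), (np.float64(0.47), [0.97, 0.8, -0.82, 2.0, 0.89, 0.74, 0.94]), (np.float64(0.46), [0.77, 0.72, -0.5, 2.01, 0.62, 0.57, 1.19])]
rack 10 22 [(np.float64(0.21), [0.77, 0.68, -0.45, 2.13, 0.88, 0.32, 0.95]), (np.float64(0.17), [0.72, 0.67, -0.38, 2.13, 0.78, 0.28, 1.04]), (np.float64(0.11), [0.62, 0.66, -0.23, 2.13, 0.5, 0.22, 1.32])]
rack 15 19 [(np.float64(0.3), [0.97, 0.73, -0.72, 2.18, 1.37, 0.41, 0.5]), (np.float64(0.06), [0.73, 0.67, -0.36, 2.18, 1.19, 0.17, 0.65]), (np.float64(0.05), [0.72, 0.67, -0.35, 2.18, 1.18, 0.16, 0.66])]
rack 20 16 [(np.float64(0.32), [1.09, 0.8, -0.91, 2.24, 1.67, 0.51, 0.24]), (np.float64(0.24), [0.96, 0.72, -0.68, 2.24, 1.74, 0.35, 0.15]), (np.float64(0.23), [0.95, 0.72, -0.67, 2.24, 1.75, 0.34, 0.14])]
rack 25 19 [(np.float64(0.27), [1.04, 0.76, -0.79, 2.29, 2.04, 0.43, -0.12]), (np.float64(0.27), [1.05, 0.77, -0.81, 2.29, 2.02, 0.45, -0.1]), (np.float64(0.27), [1.06, 0.77, -0.82, 2.29, 2.02, 0.45, -0.09])]
rack 30 17 [(np.float64(0.22), [1.05, 0.78, -0.79, 2.34, 2.34, 0.5, -0.3
[... 1755 characters left out ...]
np.float64(0.56), [-0.45, 0.88, -0.37, 2.0, 1.03, 1.18, -1.44])]
pocket 55 1 25 [(np.float64(0.45), [0.65, 1.07, -0.84, 2.03, -0.41, 0.56, 0.62]), (np.float64(0.44), [0.66, 1.08, -0.85, 2.03, -0.39, 0.55, 0.6])]
pocket 55 -1 23 [(np.float64(0.6), [-0.71, 0.95, -0.05, 1.96, 0.91, 1.13, -1.37]), (np.float64(0.6), [-0.59, 0.95, -0.24, 1.95, 0.99, 1.26, -1.45])]
pocket 65 1 23 [(np.float64(0.43), [0.71, 1.18, -0.86, 1.98, -0.48, 0.66, 0.73]), (np.float64(0.41), [0.72, 1.18, -0.88, 1.98, -0.45, 0.65, 0.71])]
pocket 65 -1 25 [(np.float64(0.65), [-0.88, 1.05, 0.16, 1.91, 0.83, 1.15, -1.32]), (np.float64(0.65), [-0.97, 1.08, 0.29, 1.91, 0.75, 1.06, -1.24])]
real	8m44.733s
user	8m36.175s
sys	0m0.264s
```

```bash
cat > sim.py <<'E'
from ik import *
from tg import *
def jac(q):
    p0,R0=fk(q,P,SG); J=np.zeros((6,7))
    for i in range(7):
        d=q.copy(); d[i]+=1e-5; p1,R1=fk(d,P,SG)
        J[:3,i]=(p1-p0)/1e-5; J[3:,i]=Ro.from_matrix(R1@R0.T).as_rotvec()/1e-5
    return p0,R0,J
def go(q,p,R,n=40):
    q=np.array(q,float); p0,R0,_=jac(q); w=Ro.from_matrix(R0.T@R).as_rotvec()
    for k in range(1,n+1):
        pt=p0+(p-p0)*k/n; Rt=R0@Ro.from_rotvec(w*k/n).as_matrix()
        for _ in range(2):
            a,b,J=jac(q); e=np.r_[pt-a,Ro.from_matrix(Rt@b.T).as_rotvec()]
            q=np.clip(q+J.T@np.linalg.solve(J@J.T+1e-5*np.eye(6),e),lo,hi)
    a,b,_=jac(q); 
    return q,np.linalg.norm(p-a),np.linalg.norm(Ro.from_matrix(R@b.T).as_rotvec())
def pk(lean,h=0,ext=.02,s=1):
    t=np.radians(lean); R=tool(np.sin(t)*s*Rj[:,0]-np.cos(t)*up,-Rj[:,1]); return Rj@np.array([0,0,.057+h])+tj+ext*R[:,0],R
E
cat > s1.py <<'E'
from sim import *
q0=np.array([-0.447,0.008,0.271,2.172,0.139,0.736,1.081])
for tilt in(0,8,12,15):
    print('tilt',tilt)
    q=q0
    p,R=pgrasp(tilt)
    for nm,(pp,RR) in dict(pre=(p+.1*up,R),gr=(p,R),lift=(p+.15*up,R)).items():
        q,a,b=go(q,pp,RR); print(nm,q.round(2),round(a,4),round(b,4))
    # intermediate
    lean=65-tilt
    pp,RR=pk(lean,.2); 
    mid=Ro.from_matrix(R)*Ro.from_rotvec(Ro.from_matrix(R.T@RR).as_rotvec()*.5)
    q,a,b=go(q,(p+pp)/2+np.array([-.03,0,.15]),mid.as_matrix()); print('mid',q.round(2),round(a,4),round(b,4))
    for h in(.15,.05,0):
        pp,RR=pk(lean,h); q,a,b=go(q,pp,RR); print('pk',h,q.round(2),round(a,4),round(b,4))
E
time python3 s1.py
```

```text
tilt 0
pre [ 0.25  0.57  0.26  1.95 -0.23  0.64  2.01] 0.0 0.0
gr [ 0.31  0.71  0.18  2.01 -0.28  0.45  2.05] 0.0 0.0
lift [ 0.23  0.51  0.29  1.91 -0.21  0.75  1.99] 0.0 0.0
mid [ 0.1   0.51  0.3   1.79 -0.51  1.39  1.44] 0.0 0.0
pk 0.15 [ 0.11  0.78  0.07  1.99 -1.05  1.32  1.23] 0.0246 0.0762
pk 0.05 [ 0.3   0.94 -0.22  1.99 -1.05  1.07  1.26] 0.004 0.0138
pk 0 [ 0.33  1.02 -0.26  1.98 -1.05  1.    1.3 ] 0.0005 0.0019
tilt 8
pre [ 0.32  0.53  0.18  2.05 -0.29  0.45  2.07] 0.0 0.0
gr [ 0.39  0.67  0.07  2.11 -0.34  0.24  2.12] 0.0 0.0
lift [ 0.29  0.46  0.22  2.01 -0.25  0.56  2.04] 0.0 0.0
mid [ 0.07  0.44  0.28  1.86 -0.48  1.24  1.4 ] 0.0 0.0
pk 0.15 [ 0.05  0.72  0.1   2.01 -1.05  1.22  1.17] 0.0134 0.0428
pk 0.05 [ 0.23  0.87 -0.16  2.02 -1.05  0.98  1.23] 0.0033 0.012
pk 0 [ 0.28  0.95 -0.23  2.01 -1.05  0.9   1.26] 0.0007 0.0027
tilt 12
pre [ 0.37  0.5   0.12  2.1  -0.32  0.35  2.1 ] 0.0 0.0
gr [ 0.46  0.66 -0.01  2.16 -0.36  0.13  2.15] 0.0 0.0
lift [ 0.33  0.44  0.17  2.06 -0.28  0.47  2.07] 0.0 0.0
mid [ 0.06  0.4   0.27  1.89 -0.46  1.16  1.37] 0.0 0.0
pk 0.15 [ 0.03  0.69  0.11  2.01 -1.05  1.16  1.13] 0.0056 0.0182
pk 0.05 [ 0.19  0.83 -0.13  2.03 -1.05  0.94  1.2 ] 0.0028 0.0103
pk 0 [ 0.24  0.92 -0.21  2.03 -1.05  0.85  1.24] 0.0007 0.003
tilt 15
pre [ 0.42  0.49  0.05  2.14 -0.33  0.27  2.13] 0.0 0.0
gr [ 0.51  0.65 -0.07  2.19 -0.38  0.11  2.18] 0.0225 0.0664
lift [ 0.37  0.42  0.12  2.09 -0.31  0.39  2.1 ] 0.0 0.0
mid [ 0.05  0.37  0.27  1.91 -0.44  1.1   1.34] 0.0 0.0
pk 0.15 [ 0.01  0.66  0.1   2.02 -1.04  1.12  1.09] 0.0 0.0
pk 0.05 [ 0.15  0.81 -0.1   2.04 -1.05  0.92  1.19] 0.0024 0.0092
pk 0 [ 0.21  0.89 -0.2   2.04 -1.05  0.82  1.22] 0.0008 0.0033
real	0m7.836s
user	0m8.127s
sys	0m0.168s
```

```bash
cat > s2.py <<'E'
from sim import *
q0=np.array([-0.447,0.008,0.271,2.172,0.139,0.736,1.081])
def yawed(lean,yaw,h):
    p,R=pk(lean,h); Y=Ro.from_euler('z',yaw,degrees=True).as_matrix(); c=Rj@np.array([0,0,.057+h])+tj
    return c+Y@(p-c),Y@R
for tilt in(5,10):
  p,R=pgrasp(tilt); q=q0
  for pp in(p+.1*up,p,p+.15*up): q,_,_=go(q,pp,R)
  ql=q; print('lift',q.round(2))
  for lean in(45,50,55,60):
   for yaw in(-12,-6,0,6,12):
    q=ql; pp,RR=yawed(lean,yaw,.15)
    mid=Ro.from_matrix(R)*Ro.from_rotvec(Ro.from_matrix(R.T@RR).as_rotvec()*.5)
    q,a,b=go(q,(p+pp)/2+np.array([-.03,0,.15]),mid.as_matrix(),20); m=[q[4]]; E=[]
    for h in(.1,.04,0):
        pp,RR=yawed(lean,yaw,h); q,a,b=go(q,pp,RR,20); m.append(q[4]); E.append((round(a,4),round(b,4)))
    print(tilt,lean,yaw,np.round(m,2),E,q.round(2))
E
time python3 s2.py
```

```text
lift [ 0.26  0.48  0.25  1.97 -0.23  0.63  2.02]
5 45 -12 [-0.51 -1.05 -1.05 -1.05] [(np.float64(0.038), np.float64(0.1542)), (np.float64(0.0042), np.float64(0.0265)), (np.float64(0.0004), np.float64(0.003))] [ 0.46  0.89 -0.58  2.16 -1.05  0.4   1.05]
5 45 -6 [-0.48 -1.05 -1.05 -1.05] [(np.float64(0.025), np.float64(0.0934)), (np.float64(0.0061), np.float64(0.0285)), (np.float64(0.0012), np.float64(0.0063))] [ 0.31  0.86 -0.37  2.11 -1.05  0.59  1.13]
5 45 0 [-0.46 -1.05 -1.05 -1.05] [(np.float64(0.0068), np.float64(0.0242)), (np.float64(0.0046), np.float64(0.0182)), (np.float64(0.0018), np.float64(0.008))] [ 0.15  0.86 -0.15  2.06 -1.05  0.76  1.2 ]
5 45 6 [-0.43 -0.99 -1.05 -1.05] [(np.float64(0.0), np.float64(0.0)), (np.float64(0.0), np.float64(0.0)), (np.float64(0.0018), np.float64(0.0066))] [ 0.01  0.88  0.05  2.   -1.05  0.93  1.27]
5 45 12 [-0.4  -0.92 -0.96 -0.99] [(np.float64(0.0), np.float64(0.0)), (np.float64(0.0), np.float64(0.0)), (np.float64(0.0), np.float64(0.0))] [-0.04  0.89  0.11  1.95 -0.99  1.    1.29]
5 50 -12 [-0.53 -1.05 -1.05 -1.05] [(np.float64(0.0448), np.f
[... 6335 characters left out ...]
, np.float64(0.0047))] [ 0.46  1.   -0.46  2.06 -1.05  0.74  1.23]
10 60 0 [-0.5  -1.05 -1.05 -1.05] [(np.float64(0.0213), np.float64(0.0691)), (np.float64(0.0067), np.float64(0.0237)), (np.float64(0.0017), np.float64(0.0063))] [ 0.29  0.98 -0.24  2.   -1.05  0.94  1.28]
10 60 6 [-0.47 -1.04 -1.05 -1.05] [(np.float64(0.0), np.float64(0.0)), (np.float64(0.0022), np.float64(0.0072)), (np.float64(0.0015), np.float64(0.005))] [ 0.14  0.99 -0.03  1.94 -1.05  1.12  1.34]
10 60 12 [-0.43 -0.97 -0.99 -1.  ] [(np.float64(0.0), np.float64(0.0)), (np.float64(0.0), np.float64(0.0)), (np.float64(0.0), np.float64(0.0))] [ 0.06  1.01  0.06  1.88 -1.    1.22  1.35]
real	0m30.262s
user	0m30.033s
sys	0m0.160s
```

```bash
python3 - <<'E'
from tg import *
p,R=pgrasp(8); show(p,R); plan(p-.1*R[:,0],R)
E
```

```text
[ 0.5274 -0.3037  0.0532] x [ 0.136 -0.03  -0.99 ] y [-0.966  0.217 -0.139] z [0.219 0.976 0.   ]
shift/0.2 [ 1.159 -0.317 -1.379] turn/0.5 [-0.     0.001  0.22 ] | m 0.3659 rad 0.11
```

Emit:
play_rows(
  series=[
    [[0.05, -0.05, -0.15, 0, 0, 0.05], [0.1, -0.1, -0.3, 0, 0, 0.1], [0.15, -0.15, -0.45, 0, 0, 0.15], [0.2, -0.2, -0.6, 0, 0, 0.2], [0.25, -0.25, -0.75, 0, 0, 0.22], [0.3, -0.3, -0.9, 0, 0, 0.22], [0.4, -0.3, -1, 0, 0, 0.22], [0.5, -0.3, -1, 0, 0, 0.22]],
  ],
)

```text
t: 4.1
position: [0.4972, -0.219, 0.2786]
eef_rot: [-1.12, 1.214, 0.939]
force: [0.8, 1.2, -0.3]
width: 0.085
```

```bash
python3 - <<'E'
from tg import *
from cell import r
s=r.state(); print(s['t'],s['qpos'].round(3),s['position'].round(4))
p,R=pgrasp(8); plan(p-.08*R[:,0],R)
E
```

```text
4.1 [-0.009  0.287  0.422  2.075 -0.225  0.676  1.907] [ 0.4972 -0.219   0.2786]
shift/0.2 [ 0.75 -0.08 -0.38] turn/0.5 [ 0.    -0.     0.002] | m 0.1689 rad 0.001
```

Emit:
play_rows(
  series=[
    [[0.1, -0.02, -0.1, 0, 0, 0], [0.2, -0.04, -0.2, 0, 0, 0], [0.3, -0.06, -0.3, 0, 0, 0], [0.45, -0.08, -0.38, 0, 0, 0], [0.6, -0.08, -0.38, 0, 0, 0], [0.75, -0.08, -0.38, 0, 0, 0], [0.75, -0.08, -0.38, 0, 0, 0], [0.75, -0.08, -0.38, 0, 0, 0]],
  ],
)

```text
t: 5.1
position: [0.5162, -0.3004, 0.1335]
eef_rot: [-1.121, 1.213, 0.941]
force: [0.3, -0.7, 0.2]
width: 0.0852
```

```bash
python3 - <<'E'
from tg import *
from cell import r, read_camera
s=r.state(); print(s['t'],s['qpos'].round(3),s['position'].round(4))
p,R=pgrasp(8); plan(p,R)
for n,b in(('top',(370,175,480,260)),('side',(310,180,450,310))):
    im,d=read_camera(n); np.save(f'pics/{n}1.npy',d); cv2.imwrite(f'pics/{n}1.png',im)
    u0,v0,u1,v1=b; cv2.imwrite(f'pics/{n}1c.png',cv2.resize(im[v0:v1,u0:u1],None,fx=4.5,fy=4.5,interpolation=cv2.INTER_CUBIC))
E
```

```text
5.1 [ 0.277  0.548  0.25   2.094 -0.428  0.41   2.22 ] [ 0.5162 -0.3004  0.1335]
shift/0.2 [ 0.406 -0.001 -0.004] turn/0.5 [0.004 0.001 0.002] | m 0.0812 rad 0.002
```

View pics/side1c.png

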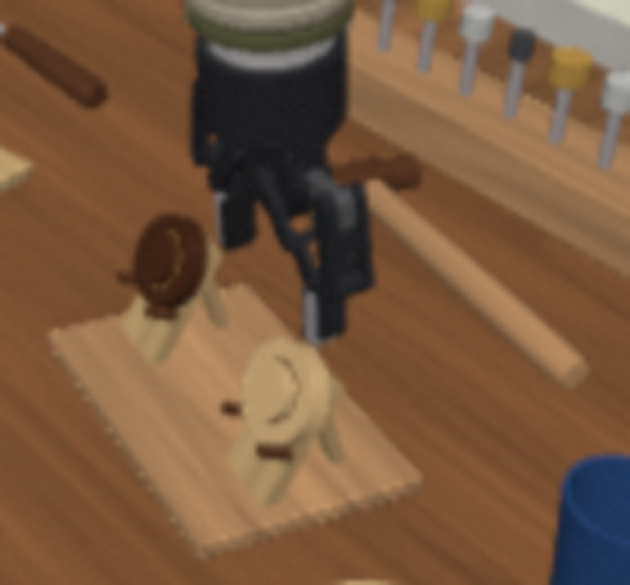

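View pics/top1c.png

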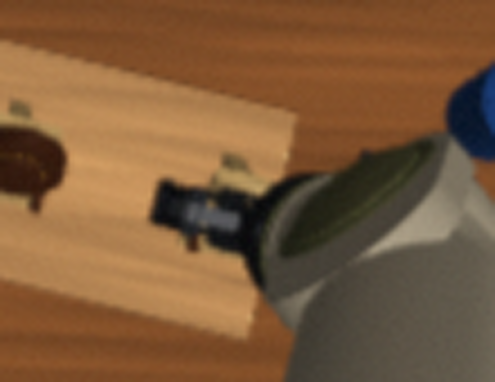

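```bash
python3 - <<'E'
from tg import *
from cell import r
s=r.state(); p=s['position'];R=Ro.from_rotvec(s['eef_rot']).as_matrix()
for b in(0,.013):
  for sg in(1,-1):
    for y in(.011,-.011):
      X=p-b*R[:,0]+sg*.0425*R[:,2]+y*R[:,1]; print(b,sg,y,X.round(3),'side crop',((proj('side',X)-[310,180]+.5)*4.5-.5).round(0),'top crop',((proj('top',X)-[370,175]+.5)*4.5-.5).round(0))
E
```

```text
0 1 0.011 [ 0.515 -0.257  0.133] side crop [[223. 270.]] top crop [[186. 225.]]
0 1 -0.011 [ 0.536 -0.262  0.136] side crop [[257. 258.]] top crop [[195. 188.]]
0 -1 0.011 [ 0.496 -0.34   0.133] side crop [[302. 358.]] top crop [[329. 261.]]
0 -1 -0.011 [ 0.518 -0.345  0.136] side crop [[338. 343.]] top crop [[338. 224.]]
0.013 1 0.011 [ 0.513 -0.257  0.145] side crop [[222. 252.]] top crop [[190. 227.]]
0.013 1 -0.011 [ 0.534 -0.261  0.149] side crop [[256. 240.]] top crop [[199. 190.]]
0.013 -1 0.011 [ 0.495 -0.34   0.145] side crop [[302. 339.]] top crop [[334. 263.]]
0.013 -1 -0.011 [ 0.516 -0.344  0.149] side crop [[338. 325.]] top crop [[344. 226.]]
```

Emit:
play_rows(
  series=[
    [[0.06, 0, 0, 0, 0, 0], [0.14, 0, 0, 0, 0, 0], [0.22, 0, 0, 0, 0, 0], [0.3, 0, 0, 0, 0, 0], [0.37, 0, 0, 0, 0, 0], [0.41, 0, 0, 0, 0, 0], [0.44, 0, 0, 0, 0, 0], [0.44, 0, 0, 0, 0, 0]],
  ],
)

```text
t: 6.2
position: [0.5273, -0.3036, 0.0456]
eef_rot: [-1.12, 1.214, 0.94]
force: [1.4, 0.2, -0.1]
width: 0.0852
```

```bash
python3 - <<'E'
from tg import *
from cell import r, read_camera
s=r.state(); print(s['t'],s['qpos'].round(3),s['position'].round(4),s['force'].round(2))
p,R=pgrasp(8,ext=.026); plan(p,R)
for n,b in(('top',(370,175,480,260)),('side',(330,210,430,310))):
    im,d=read_camera(n); np.save(f'pics/{n}2.npy',d); cv2.imwrite(f'pics/{n}2.png',im)
    u0,v0,u1,v1=b; cv2.imwrite(f'pics/{n}2c.png',cv2.resize(im[v0:v1,u0:u1],None,fx=5.5,fy=5.5,interpolation=cv2.INTER_CUBIC))
E
```

```text
6.2 [ 0.363  0.692  0.124  2.109 -0.494  0.236  2.278] [ 0.5273 -0.3036  0.0456] [ 1.38  0.25 -0.15]
shift/0.2 [-0.008 -0.006 -0.   ] turn/0.5 [0.002 0.    0.   ] | m 0.0019 rad 0.001
```

View pics/side2c.png

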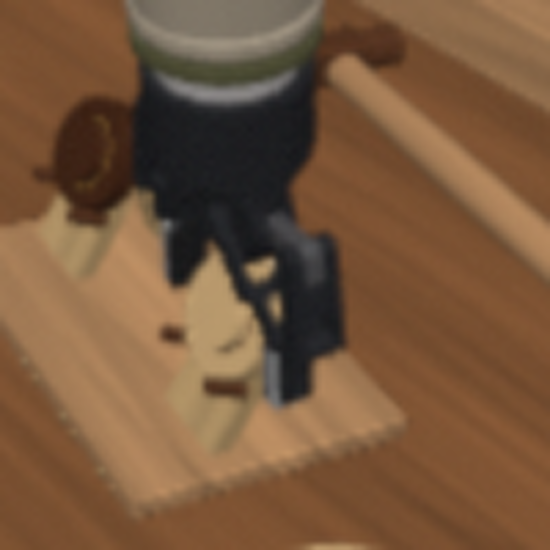

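The near finger is at (290,370) in the crop and the far finger is behind the lid, so the lid sits between them. Now I'll close the gripper.

Emit:
play_rows(
  series=[
    [[0, 0, 0, 0, 0, 0], [0, 0, 0, 0, 0, 0], [0, 0, 0, 0, 0, 0], [0, 0, 0, 0, 0, 0], [0, 0, 0, 0, 0, 0], [0, 0, 0, 0, 0, 0], [0, 0, 0, 0, 0, 0], [0, 0, 0, 0, 0, 0]],
  ],
  grip=1,
  newtons=40,
)

```text
t: 7.3
position: [0.5274, -0.304, 0.0465]
eef_rot: [-1.121, 1.214, 0.939]
force: [-1.9, -0.6, 4.8]
width: 0.0586
```

```bash
cat > s3.py <<'E'
from sim import *
def yawed(lean,yaw,h,ext=.026):
    p,R=pk(lean,h,ext); Y=Ro.from_euler('z',yaw,degrees=True).as_matrix(); c=Rj@np.array([0,0,.057+h])+tj
    return c+Y@(p-c),Y@R
if __name__=='__main__':
    from cell import r
    s=r.state(); q=s['qpos']; print(s['width'],s['force'].round(2),s['position'])
    p=s['position'];R=Ro.from_rotvec(s['eef_rot']).as_matrix()
    q,_,_=go(q,p+.15*up,R); print(q.round(2))
    for yaw in(7,):
      ql=q
      pp,RR=yawed(57,yaw,.15); w=Ro.from_matrix(R.T@RR).as_rotvec(); print('turn',w.round(3),np.linalg.norm(w))
      for f in(.25,.5,.75,1):
        P1=p+.15*up; Pm=P1+(pp-P1)*f+np.array([-.03,0,.08])*np.sin(np.pi*f)
        ql,a,b=go(ql,Pm,R@Ro.from_rotvec(w*f).as_matrix(),20); print(f,Pm.round(3),ql.round(2),round(a,4),round(b,4))
      for h in(.08,.03,0):
        pp,RR=yawed(57,yaw,h); ql,a,b=go(ql,pp,RR,20); print(h,ql.round(2),round(a,4),round(b,4))
E
python3 s3.py
```

```text
0.058649411324183824 [-1.87 -0.63  4.77] [ 0.52741171 -0.30401556  0.04653386]
[ 0.21  0.49  0.34  2.02 -0.37  0.56  2.15]
turn [ 1.004 -0.457  1.026] 1.505937562306024
0.25 [ 0.508 -0.19   0.252] [ 0.03  0.46  0.44  1.92 -0.37  0.97  1.78] 0.0 0.0
0.5 [ 0.502 -0.076  0.275] [-0.04  0.49  0.43  1.87 -0.51  1.24  1.51] 0.0 0.0
0.75 [0.513 0.037 0.25 ] [-0.07  0.6   0.37  1.89 -0.75  1.34  1.32] 0.0 0.0
1 [0.537 0.151 0.193] [-0.08  0.77  0.26  1.94 -1.05  1.36  1.23] 0.0032 0.01
0.08 [ 0.    0.86  0.14  1.96 -1.05  1.24  1.29] 0.0054 0.0172
0.03 [ 0.06  0.93  0.05  1.95 -1.05  1.14  1.32] 0.0034 0.0112
0 [ 0.1   0.97 -0.01  1.95 -1.05  1.09  1.34] 0.0016 0.0053
```

Emit:
play_rows(
  series=[
    [[-0.02, 0, 0, 0, 0, 0], [-0.06, 0, 0, 0, 0, 0], [-0.12, 0, 0, 0, 0, 0], [-0.2, 0, 0, 0, 0, 0], [-0.3, 0, 0, 0, 0, 0], [-0.4, 0, 0, 0, 0, 0], [-0.5, 0, 0, 0, 0, 0], [-0.55, 0, 0, 0, 0, 0]],
  ],
)

```text
t: 8.3
position: [0.5126, -0.3004, 0.1566]
eef_rot: [-1.122, 1.213, 0.939]
force: [0.0, -0.5, -0.6]
width: 0.0587
```

```bash
python3 - <<'E'
from tg import *
from cell import r, read_camera
s=r.state(); print(s['t'],s['qpos'].round(3),s['position'].round(4),s['force'].round(2),s['width'])
for n,b in(('top',(350,175,480,260)),('side',(330,190,430,290))):
    im,d=read_camera(n); np.save(f'pics/{n}3.npy',d); cv2.imwrite(f'pics/{n}3.png',im)
    u0,v0,u1,v1=b; cv2.imwrite(f'pics/{n}3c.png',cv2.resize(im[v0:v1,u0:u1],None,fx=5.5,fy=5.5,interpolation=cv2.INTER_CUBIC))
E
python3 s3.py
```

```text
8.3 [ 0.253  0.512  0.286  2.087 -0.411  0.455  2.207] [ 0.5126 -0.3004  0.1566] [ 0.01 -0.47 -0.59] 0.05874777500659327
0.059012671370459 [-0.69 -0.35 -0.2 ] [ 0.51277451 -0.30042338  0.15617864]
[ 0.13  0.34  0.43  1.93 -0.26  0.78  2.06]
turn [ 1.005 -0.457  1.026] 1.5071595454164253
0.25 [ 0.498 -0.187  0.334] [-0.01  0.36  0.47  1.84 -0.3   1.13  1.71] 0.0 0.0
0.5 [ 0.495 -0.075  0.33 ] [-0.06  0.43  0.45  1.82 -0.48  1.33  1.45] 0.0 0.0
0.75 [0.509 0.038 0.278] [-0.08  0.57  0.39  1.88 -0.74  1.38  1.29] 0.0 0.0
1 [0.537 0.151 0.193] [-0.08  0.77  0.27  1.94 -1.05  1.36  1.23] 0.0042 0.013
0.08 [-0.    0.86  0.14  1.96 -1.05  1.24  1.29] 0.0057 0.0183
0.03 [ 0.06  0.93  0.05  1.95 -1.05  1.14  1.32] 0.0035 0.0115
0 [ 0.1   0.97 -0.01  1.95 -1.05  1.09  1.34] 0.0016 0.0054
```

View pics/side3c.png

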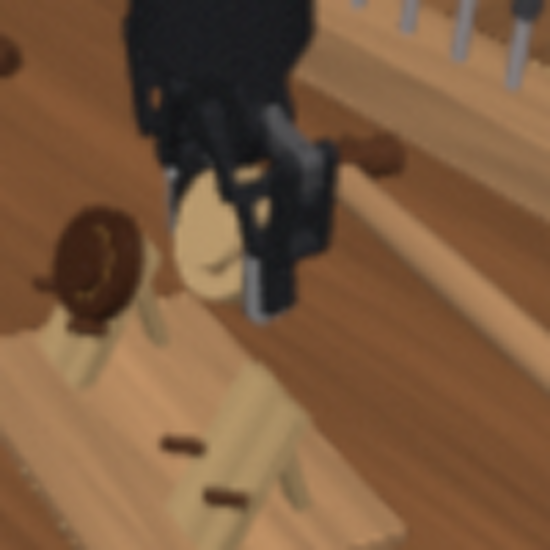

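```bash
cat > s4.py <<'E'
from s3 import *
from cell import r
import sys
tgt=[float(a) for a in sys.argv[1].split(',')]; f=float(sys.argv[2]); h=float(sys.argv[3]); lean=float(sys.argv[4]); yaw=float(sys.argv[5])
s=r.state(); R=Ro.from_rotvec(s['eef_rot']).as_matrix(); pp,RR=yawed(lean,yaw,h); w=Ro.from_matrix(R.T@RR).as_rotvec()
print(s['t'],s['qpos'].round(3),s['position'].round(4),s['force'].round(2),s['width'].round(4))
plan(tgt if len(tgt)==3 else pp, R@Ro.from_rotvec(w*f).as_matrix())
E
python3 s4.py .497,-.15,.33 .3333 .15 57 7
```

```text
Traceback (most recent call last):
  File "s4.py", line 6, in <module>
    print(s['t'],s['qpos'].round(3),s['position'].round(4),s['force'].round(2),s['width'].round(4))
                                                                               ^^^^^^^^^^^^^^^^
AttributeError: 'float' object has no attribute 'round'
```

```bash
sed -i "s/s\['width'\].round(4)/round(s['width'],4)/" s4.py; python3 s4.py .497,-.15,.33 .3333 .15 57 7
```

```text
8.4 [ 0.253  0.513  0.285  2.087 -0.412  0.454  2.207] [ 0.5128 -0.3004  0.1562] [-0.69 -0.35 -0.2 ] 0.059
shift/0.2 [-0.895  0.115  0.716] turn/0.5 [ 0.67  -0.305  0.684] | m 0.2304 rad 0.502
```

Emit:
play_rows(
  series=[
    [[-0.1, 0, 0.03, 0.02, -0.01, 0.02], [-0.22, 0.02, 0.1, 0.08, -0.04, 0.08], [-0.36, 0.04, 0.2, 0.18, -0.08, 0.18], [-0.5, 0.06, 0.32, 0.3, -0.14, 0.31], [-0.63, 0.08, 0.45, 0.43, -0.2, 0.44], [-0.75, 0.1, 0.58, 0.54, -0.25, 0.55], [-0.85, 0.11, 0.68, 0.63, -0.29, 0.64], [-0.9, 0.115, 0.72, 0.67, -0.305, 0.685]],
  ],
)

```text
t: 9.4
position: [0.4974, -0.1482, 0.33]
eef_rot: [-0.575, 1.4, 1.012]
force: [-0.7, -0.7, -0.9]
width: 0.0586
```

```bash
python3 s4.py .50,.0,.32 .5 .15 57 7
```

```text
9.4 [-0.052  0.363  0.488  1.852 -0.355  1.208  1.621] [ 0.4974 -0.1482  0.33  ] [-0.71 -0.74 -0.9 ] 0.0586
shift/0.2 [0.221 0.341 0.622] turn/0.5 [ 0.669 -0.305  0.681] | m 0.1486 rad 0.501
```

Emit:
play_rows(
  series=[
    [[0.01, 0.02, 0.03, 0.02, -0.01, 0.02], [0.03, 0.05, 0.09, 0.08, -0.04, 0.08], [0.06, 0.1, 0.18, 0.18, -0.08, 0.18], [0.1, 0.16, 0.29, 0.3, -0.14, 0.31], [0.14, 0.22, 0.4, 0.43, -0.2, 0.44], [0.18, 0.28, 0.5, 0.54, -0.25, 0.55], [0.21, 0.32, 0.58, 0.63, -0.29, 0.64], [0.22, 0.34, 0.62, 0.67, -0.305, 0.68]],
  ],
)

```text
t: 10.4
position: [0.4995, -0.0006, 0.3187]
eef_rot: [-0.009, 1.52, 1.032]
force: [1.0, 0.4, -0.0]
width: 0.0591
```

```bash
python3 s4.py .537,.12,.25 1 .15 57 7
```

```text
10.4 [-0.109  0.467  0.452  1.865 -0.633  1.417  1.317] [ 0.4995 -0.0006  0.3187] [ 1.01  0.44 -0.  ] 0.0591
shift/0.2 [0.55  0.06  0.459] turn/0.5 [ 0.663 -0.306  0.679] | m 0.1437 rad 0.499
```

Emit:
play_rows(
  series=[
    [[0.02, 0, 0.02, 0.02, -0.01, 0.02], [0.07, 0, 0.06, 0.08, -0.04, 0.08], [0.15, 0.01, 0.12, 0.18, -0.08, 0.18], [0.25, 0.02, 0.2, 0.3, -0.14, 0.31], [0.35, 0.03, 0.29, 0.43, -0.2, 0.44], [0.45, 0.04, 0.37, 0.54, -0.25, 0.55], [0.52, 0.05, 0.43, 0.63, -0.29, 0.64], [0.55, 0.06, 0.46, 0.665, -0.305, 0.68]],
  ],
)

```text
t: 11.4
position: [0.5375, 0.1196, 0.2498]
eef_rot: [0.566, 1.566, 1.004]
force: [0.2, -0.7, -0.7]
width: 0.0586
```

```bash
python3 s4.py 0 1 .06 57 7; python3 - <<'E'
from tg import *
from cell import read_camera
for n,b in(('top',(200,150,340,260)),('side',(230,110,360,220))):
    im,d=read_camera(n); np.save(f'pics/{n}4.npy',d); cv2.imwrite(f'pics/{n}4.png',im)
    u0,v0,u1,v1=b; cv2.imwrite(f'pics/{n}4c.png',cv2.resize(im[v0:v1,u0:u1],None,fx=5,fy=5,interpolation=cv2.INTER_CUBIC))
E
```

```text
11.4 [-0.087  0.677  0.345  1.93  -1.005  1.463  1.17 ] [0.5375 0.1196 0.2498] [ 0.19 -0.69 -0.66] 0.0586
shift/0.2 [ 0.528 -0.533  0.043] turn/0.5 [-0.002 -0.     0.   ] | m 0.1503 rad 0.001
```

View pics/side4c.png

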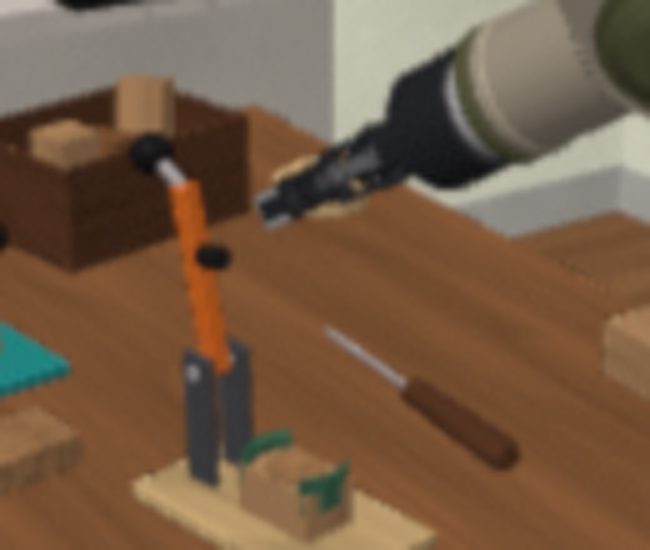

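View pics/top4c.png

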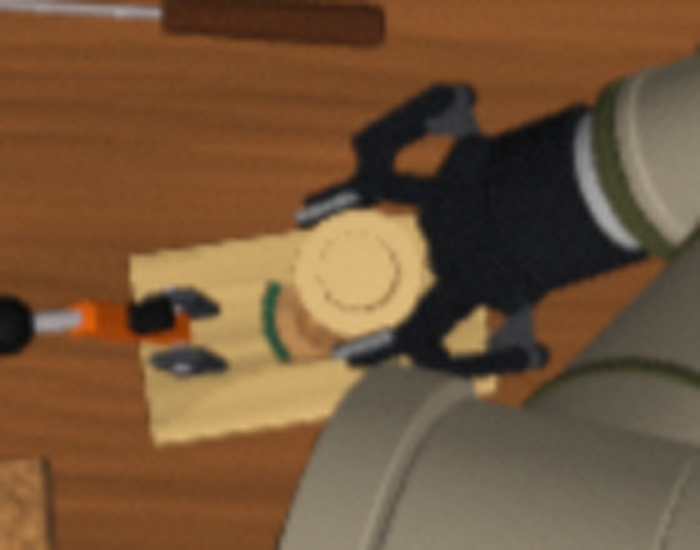

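```bash
cat > lid.py <<'E'
from s3 import *
from cell import r
def lidfit(n,depth,img,u0,v0,u1,v1,zmin,zmax):
    W=cloud(n,depth); im=cv2.imread(img) if isinstance(img,str) else img
    hsv=cv2.cvtColor(im,cv2.COLOR_BGR2HSV)
    m=np.zeros((400,640),bool); m[v0:v1,u0:u1]=1
    m&=(im.min(2)>75)&(hsv[...,0]<30)&(hsv[...,1]>50)&(W[...,2]>zmin)&(W[...,2]<zmax)
    return W,m
E
python3 - <<'E'
from lid import *
s=r.state(); p=s['position'];R=Ro.from_rotvec(s['eef_rot']).as_matrix()
D=np.load('pics/top4.npy'); W,m=lidfit('top',D,'pics/top4.png',255,185,290,225,.2,.4)
Q=W[m]; print(len(Q),Q[:,2].min(),Q[:,2].max()); print(np.percentile(Q[:,2],[5,25,50,75,95]))
c=np.median(Q,0)
# separate flange & spigot
from numpy.linalg import lstsq
A=np.c_[Q[:,:2]-c[:2],np.ones(len(Q))]; k=lstsq(A,Q[:,2],rcond=None)[0]
for _ in range(5):
    e=Q[:,2]-A@k; g=np.abs(e)<np.percentile(np.abs(e),70); 
    # robust two-level: fit jointly plane + step for spigot (r<.018)
    cc=Q[:,:2].mean(0); 
    rr=np.linalg.norm(Q[:,:2]-cc,axis=1); B=np.c_[A,(rr<.0175)*1.]; use=(np.abs(rr-.018)>.003)&(rr<.028)
    k2=lstsq(B[use],Q[use,2],rcond=None)[0]
print('plane+step',k2,'resid',np.std(Q[use,2]-B[use]@k2))
n=np.array([-k2[0],-k2[1],1]);n/=np.linalg.norm(n); print('normal',n.round(4),'in jig',(Rj.T@n).round(3))
# circle
cnt,_=cv2.findContours(m.astype(np.uint8),cv2.RETR_EXTERNAL,cv2.CHAIN_APPROX_NONE); cn=max(cnt,key=cv2.contourArea)
el=cv2.fitEllipse(cn); print('ellipse',el)
z=k2[2]; ci,RR,t=cam('top'); C=-RR.T@t
d=RR.T@np.array([(el[0][0]-ci['cx'])/ci['fx'],(el[0][1]-ci['cy'])/ci['fy'],1]); X=C+d*(z-C[2])/d[2]
print('centre at flange top',X.round(4),'mean cloud',cc.round(4))
print('expected', (p-.026*R[:,0]).round(4)+[0,0,.007], 'flange top in tool frame',(R.T@(X-p)).round(4))
E
```

```text
520 0.2575705500384283 0.30440722574883466
[0.26654838 0.26927949 0.27177788 0.27652603 0.28028306]
plane+step [ 0.01570929 -0.00694441  0.26990839  0.00780907] resid 0.001960468411380177
normal [-0.0157  0.0069  0.9999] in jig [0.01  0.014 1.   ]
ellipse ((271.29962158203125, 204.21690368652344), (24.693498611450195, 24.91437530517578), 146.69833374023438)
centre at flange top [0.5447 0.0983 0.2699] mean cloud [0.5445 0.0982]
expected [0.5439 0.0986 0.2716] flange top in tool frame [-0.0294  0.0042  0.0007]
```

```bash
python3 - <<'E'
from lid import *
im=cv2.imread('pics/top0.png'); hsv=cv2.cvtColor(im,cv2.COLOR_BGR2HSV)
m=np.zeros((400,640),bool); m[190:240,240:295]=1; m&=(hsv[...,0]>45)&(hsv[...,0]<95)&(hsv[...,1]>70)
n,l,st,ce=cv2.connectedComponentsWithStats(m.astype(np.uint8),connectivity=8); print(st[1:],ce[1:])
big=[i for i in range(1,n) if st[i,4]>8]; c=np.mean([ce[i] for i in big],0); print(c)
ci,RR,t=cam('top'); C=-RR.T@t
for z in(.055,.06):
    d=RR.T@np.array([(c[0]-ci['cx'])/ci['fx'],(c[1]-ci['cy'])/ci['fy'],1]); print(z,(C+d*(z-C[2])/d[2]).round(4))
# pedestal/cork segment via depth
W=cloud('top',np.load('pics/top0.npy')); Q=W[195:235,245:290].reshape(-1,3); Q=Q[(Q[:,2]>.04)&(Q[:,2]<.07)]
print(len(Q),cv2.minAreaRect(Q[:,:2].astype(np.float32)),np.median(Q[:,2]),Q.mean(0))
print('JP',JP)
E
```

```text
[[275 204   4  15  16]
 [253 207   4  15  27]] [[277.3125     210.6875    ]
 [254.03703704 213.44444444]]
[265.67476852 212.06597222]
0.055 [0.5438 0.1315 0.055 ]
0.06 [0.5434 0.131  0.06  ]
415 ((0.5437183380126953, 0.13216787576675415), (0.04546919837594032, 0.07510776072740555), 11.486662864685059) 0.04920947037752192 [0.54379428 0.13237695 0.05036682]
JP [0.54305 0.13047 1.75009]
```

```bash
sed -i 's/0.54305,0.13047,1.75009/0.5435,0.1310,1.75009/' h.py; cat > s5.py <<'E'
from s3 import *
from cell import r
import sys
tgt=np.array([float(a) for a in sys.argv[1].split(',')])
s=r.state(); R=Ro.from_rotvec(s['eef_rot']).as_matrix(); _,RR=yawed(57,7,0)
print(s['t'],s['qpos'].round(3),s['position'].round(4),s['force'].round(2),round(s['width'],4)); plan(tgt,RR)
E
python3 s5.py .5363,.1523,.095
```

```text
11.5 [-0.087  0.676  0.345  1.93  -1.004  1.464  1.17 ] [0.5374 0.1194 0.2504] [-0.65  0.21  0.88] 0.0586
shift/0.2 [ 0.557 -0.565  0.043] turn/0.5 [ 0.002 -0.     0.002] | m 0.1589 rad 0.001
```

Emit:
play_rows(
  series=[
    [[0.03, -0.03, 0, 0, 0, 0], [0.1, -0.1, 0.01, 0, 0, 0], [0.2, -0.2, 0.02, 0, 0, 0], [0.31, -0.31, 0.03, 0, 0, 0], [0.42, -0.42, 0.04, 0, 0, 0], [0.5, -0.51, 0.04, 0, 0, 0], [0.555, -0.565, 0.043, 0, 0, 0], [0.555, -0.565, 0.043, 0, 0, 0]],
  ],
)

```text
t: 12.5
position: [0.5363, 0.1516, 0.0948]
eef_rot: [0.564, 1.565, 1.004]
force: [0.3, 0.1, 0.4]
width: 0.0587
```

```bash
python3 s5.py .5363,.1523,.043;  python3 - <<'E'
from lid import *
from cell import read_camera
for n,b in(('top',(200,150,340,260)),('side',(230,140,350,240))):
    im,d=read_camera(n); np.save(f'pics/{n}5.npy',d); cv2.imwrite(f'pics/{n}5.png',im)
    u0,v0,u1,v1=b; cv2.imwrite(f'pics/{n}5c.png',cv2.resize(im[v0:v1,u0:u1],None,fx=5,fy=5,interpolation=cv2.INTER_CUBIC))
E
```

```text
12.5 [ 8.500e-02  8.780e-01  1.000e-03  1.972e+00 -1.036e+00  1.126e+00
  1.272e+00] [0.5363 0.1516 0.0948] [0.27 0.11 0.37] 0.0587
shift/0.2 [ 0.144 -0.215  0.001] turn/0.5 [ 0.001 -0.     0.002] | m 0.0518 rad 0.001
```

View pics/side5c.png

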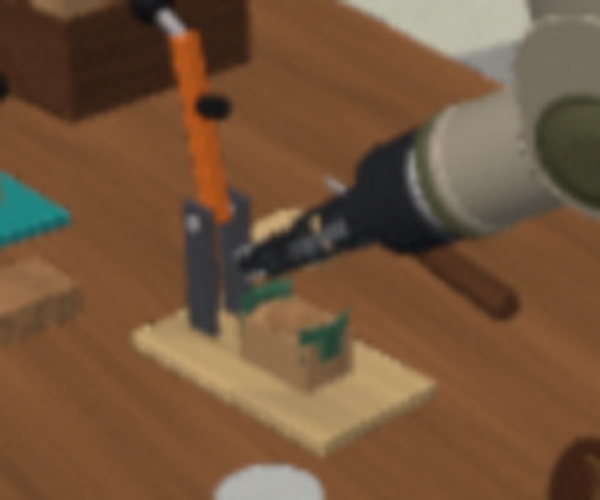

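View pics/top5c.png

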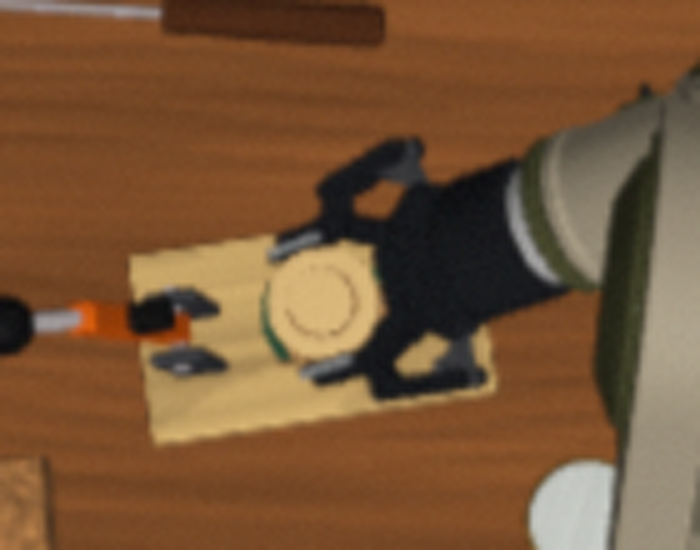

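```bash
cat > meas.py <<'E'
from lid import *
import sys
k=sys.argv[1]; z=float(sys.argv[2])
s=r.state(); p=s['position']
D=np.load(f'pics/top{k}.npy'); W,m=lidfit('top',D,f'pics/top{k}.png',245,190,290,232,z-.012,z+.03)
n,l,st,ce=cv2.connectedComponentsWithStats(m.astype(np.uint8)); i=1+np.argmax(st[1:,4]); m=l==i
print(st[i]); cn=max(cv2.findContours(m.astype(np.uint8),cv2.RETR_EXTERNAL,cv2.CHAIN_APPROX_NONE)[0],key=cv2.contourArea)
el=cv2.fitEllipse(cn); print('ellipse',el)
Q=W[m]; cc=Q[:,:2].mean(0); rr=np.linalg.norm(Q[:,:2]-cc,axis=1); use=(np.abs(rr-.018)>.003)&(rr<.028)
B=np.c_[Q[:,:2]-cc,np.ones(len(Q)),(rr<.0175)*1.]; k2=np.linalg.lstsq(B[use],Q[use,2],rcond=None)[0]; print('slopes/flange top/step',k2.round(4))
ci,RR,t=cam('top'); C=-RR.T@t
d=RR.T@np.array([(el[0][0]-ci['cx'])/ci['fx'],(el[0][1]-ci['cy'])/ci['fy'],1]); X=C+d*(k2[2]-C[2])/d[2]
print('centre',X.round(4),'cloud',cc.round(4),'minus TCP',(X-p).round(4),'pocket frame mm',((Rj.T@(X-tj))*1000).round(1))
cv2.imwrite('pics/m.png',m.astype(np.uint8)*255)
E
python3 meas.py 5 .115
```

```text
[253 199  23  24 395]
ellipse ((264.0351257324219, 210.2874298095703), (21.373916625976562, 21.818470001220703), 105.17998504638672)
slopes/flange top/step [ 0.0115 -0.012   0.115   0.0082]
centre [0.5435 0.1303 0.115 ] cloud [0.5433 0.13  ] minus TCP [ 0.0066 -0.0212  0.0189] pocket frame mm [ -0.7   0.2 115. ]
```

```bash
python3 s5.py .5366,.1522,.049
```

```text
12.6 [ 0.084  0.876  0.003  1.971 -1.036  1.127  1.272] [0.5369 0.1515 0.0961] [ 0.25 -0.17  0.03] 0.0588
shift/0.2 [ 0.132 -0.195 -0.001] turn/0.5 [0.004 0.001 0.004] | m 0.0471 rad 0.003
```

Emit:
play_rows(
  series=[
    [[0.01, -0.02, 0, 0, 0, 0], [0.03, -0.05, 0, 0, 0, 0], [0.055, -0.08, 0, 0, 0, 0], [0.08, -0.115, 0, 0, 0, 0], [0.1, -0.15, 0, 0, 0, 0], [0.12, -0.175, 0, 0, 0, 0], [0.13, -0.19, 0, 0, 0, 0], [0.13, -0.19, 0, 0, 0, 0]],
  ],
)

```text
t: 13.6
position: [0.5363, 0.1526, 0.0495]
eef_rot: [0.563, 1.564, 1.004]
force: [0.3, -0.5, -1.0]
width: 0.0588
```

```bash
python3 s5.py .5366,.1522,.044;  python3 - <<'E'
from lid import *
from cell import read_camera
for n,b in(('top',(200,150,340,260)),('side',(230,140,350,240))):
    im,d=read_camera(n); np.save(f'pics/{n}6.npy',d); cv2.imwrite(f'pics/{n}6.png',im)
    u0,v0,u1,v1=b; cv2.imwrite(f'pics/{n}6c.png',cv2.resize(im[v0:v1,u0:u1],None,fx=5,fy=5,interpolation=cv2.INTER_CUBIC))
E
python3 meas.py 6 .07
```

```text
13.6 [ 0.124  0.951 -0.061  1.964 -1.037  1.051  1.308] [0.5363 0.1526 0.0495] [ 0.3  -0.48 -1.02] 0.0588
shift/0.2 [ 0.013 -0.024  0.001] turn/0.5 [0.003 0.001 0.003] | m 0.0055 rad 0.002
[255 201  22  26 381]
ellipse ((265.0235290527344, 212.03091430664062), (20.64657974243164, 22.96190071105957), 13.676851272583008)
slopes/flange top/step [-0.0036  0.0043  0.0698  0.0076]
centre [0.5427 0.1319 0.0698] cloud [0.5435 0.1313] minus TCP [ 0.0062 -0.0207  0.0199] pocket frame mm [ 1.   0.7 69.8]
```

View pics/side6c.png

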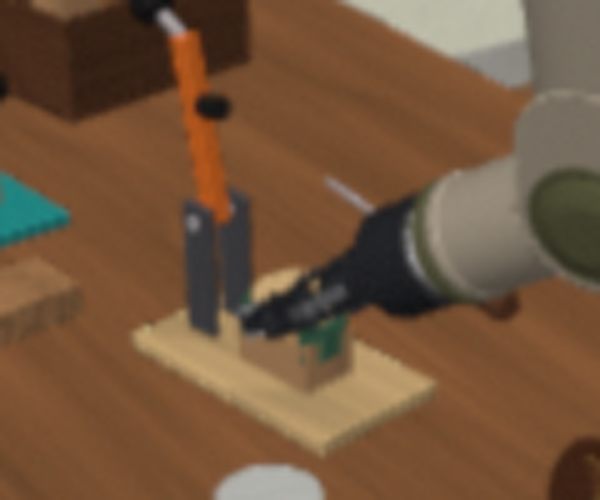

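Emit:
play_rows(
  series=[
    [[0.002, -0.003, 0, 0, 0, 0], [0.004, -0.006, 0, 0, 0, 0], [0.006, -0.01, 0, 0, 0, 0], [0.008, -0.013, 0, 0, 0, 0], [0.01, -0.016, 0, 0, 0, 0], [0.012, -0.019, 0, 0, 0, 0], [0.014, -0.022, 0, 0, 0, 0], [0.015, -0.023, 0, 0, 0, 0]],
  ],
)

```text
t: 14.7
position: [0.5364, 0.1526, 0.0441]
eef_rot: [0.563, 1.564, 1.004]
force: [0.3, 0.4, -0.9]
width: 0.059
```

```bash
python3 s5.py .5366,.1522,.044;  python3 - <<'E'
from lid import *
from cell import read_camera
for n,b in(('top',(200,150,340,260)),):
    im,d=read_camera(n); np.save(f'pics/{n}7.npy',d); cv2.imwrite(f'pics/{n}7.png',im)
    u0,v0,u1,v1=b; cv2.imwrite(f'pics/{n}7c.png',cv2.resize(im[v0:v1,u0:u1],None,fx=5,fy=5,interpolation=cv2.INTER_CUBIC))
E
python3 meas.py 7 .064
```

```text
14.7 [ 0.128  0.959 -0.067  1.962 -1.037  1.043  1.312] [0.5364 0.1526 0.0441] [ 0.35  0.39 -0.86] 0.059
shift/0.2 [-0.001 -0.002  0.   ] turn/0.5 [0.003 0.001 0.004] | m 0.0004 rad 0.002
[255 201  22  23 369]
ellipse ((265.381103515625, 211.762939453125), (20.80120277404785, 20.985553741455078), 137.0293426513672)
slopes/flange top/step [ 0.01   -0.0002  0.064   0.0085]
centre [0.5439 0.1315 0.064 ] cloud [0.5437 0.1311] minus TCP [ 0.0075 -0.0211  0.0199] pocket frame mm [ 0.4 -0.5 64. ]
```

Emit:
play_rows(
  series=[
    [[0.001, -0.001, 0, 0, 0, 0], [0.001, -0.002, 0, 0, 0, 0], [0.002, -0.003, 0, 0, 0, 0], [0.003, -0.004, 0, 0, 0, 0], [0.003, -0.005, 0, 0, 0, 0], [0.003, -0.005, 0, 0, 0, 0], [0.003, -0.005, 0, 0, 0, 0], [0.003, -0.005, 0, 0, 0, 0]],
  ],
)

```text
t: 15.75
position: [0.5365, 0.1526, 0.0433]
eef_rot: [0.563, 1.564, 1.005]
force: [-0.5, -1.9, 5.4]
width: 0.0589
```

Emit:
play_rows(
  series=[
    [[0, 0, 0, 0, 0, 0], [0, 0, 0, 0, 0, 0], [0, 0, 0, 0, 0, 0], [0, 0, 0, 0, 0, 0], [0, 0, 0, 0, 0, 0], [0, 0, 0, 0, 0, 0], [0, 0, 0, 0, 0, 0], [0, 0, 0, 0, 0, 0]],
  ],
  grip=-1,
)

```text
t: 16.75
position: [0.5364, 0.1525, 0.043]
eef_rot: [0.563, 1.564, 1.004]
force: [-1.1, 0.0, 0.3]
width: 0.0853
```

```bash
python3 s5.py .5366,.1522,.044;  python3 - <<'E'
from lid import *
from cell import read_camera
for n,b in(('top',(200,150,340,260)),('side',(230,140,350,240))):
    im,d=read_camera(n); np.save(f'pics/{n}8.npy',d); cv2.imwrite(f'pics/{n}8.png',im)
    u0,v0,u1,v1=b; cv2.imwrite(f'pics/{n}8c.png',cv2.resize(im[v0:v1,u0:u1],None,fx=5,fy=5,interpolation=cv2.INTER_CUBIC))
E
python3 meas.py 8 .064
```

```text
16.75 [ 0.129  0.961 -0.068  1.962 -1.037  1.042  1.313] [0.5364 0.1525 0.043 ] [-1.07  0.02  0.27] 0.0853
shift/0.2 [-0.004  0.003  0.   ] turn/0.5 [0.003 0.001 0.004] | m 0.001 rad 0.003
[253 201  24  22 374]
ellipse ((265.3084411621094, 211.32997131347656), (20.72917938232422, 22.005695343017578), 110.54347229003906)
slopes/flange top/step [ 0.0025 -0.0013  0.0637  0.0073]
centre [0.5451 0.1318 0.0637] cloud [0.5447 0.1312] minus TCP [ 0.0087 -0.0208  0.0207] pocket frame mm [ 0.5 -1.7 63.7]
```

View pics/top8c.png

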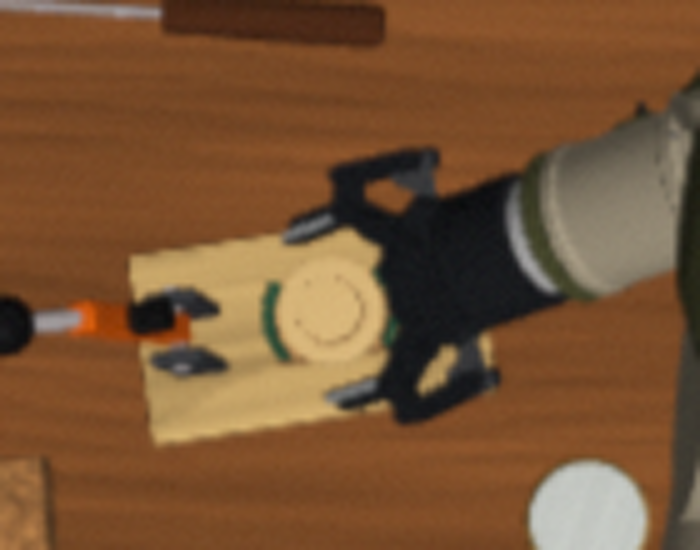

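View pics/side8c.png

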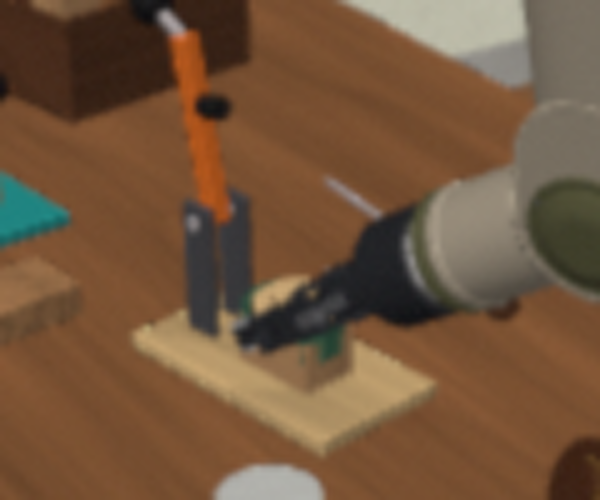

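Emit:
play_rows(
  series=[
    [[-0.03, 0, 0, 0, 0, 0], [-0.08, 0, 0, 0, 0, 0], [-0.15, 0, 0, 0, 0, 0], [-0.24, 0, 0, 0, 0, 0], [-0.34, 0.02, 0, 0, 0, 0], [-0.44, 0.06, 0, 0, 0, -0.04], [-0.55, 0.12, 0, 0, 0, -0.1], [-0.65, 0.2, 0, 0, 0, -0.18]],
  ],
)

```text
t: 17.85
position: [0.5625, 0.0682, 0.1491]
eef_rot: [0.487, 1.575, 0.934]
force: [0.6, 0.3, -0.2]
width: 0.0856
```

```bash
cat > ball.py <<'E'
from sim import *
from cell import r
hz=Rj@np.array([.08,0,.1])+tj
def ball(th):
    a=np.arctan2(.03,.15)+th; return Rj@np.array([.08-.153*np.cos(a),0,.1+.153*np.sin(a)])+tj
def bt(th,lean=0,ext=.021):
    t=np.radians(lean); R=tool(np.sin(t)*Rj[:,0]-np.cos(t)*up,-Rj[:,1]); return ball(th)+ext*R[:,0],R
E
python3 - <<'E'
from ball import *
from cell import read_camera
s=r.state(); print(s['t'],s['qpos'].round(3),s['position'].round(4),s['force'].round(2))
p,R=bt(1.79); plan(p+.1*up,R); show(p,R)
q=s['qpos']
q,a,b=go(q,[.56,.1,.32],tool(.5*Rj[:,0]-.85*up,-Rj[:,1])); print(q.round(2),a,b)
q,a,b=go(q,p+.1*up,R); print(q.round(2),a,b)
q,a,b=go(q,p,R); print(q.round(2),a,b)
for th in(1.4,1,.6,.3,0):
    p,R=bt(th); q,a,b=go(q,p,R,15); print(th,p.round(3),q.round(2),round(a,4),b)
im,d=read_camera('top'); np.save('pics/top9.npy',d); cv2.imwrite('pics/top9.png',im)
cv2.imwrite('pics/top9c.png',cv2.resize(im[170:260,180:310],None,fx=6,fy=6,interpolation=cv2.INTER_CUBIC))
im,d=read_camera('side'); np.save('pics/side9.npy',d); cv2.imwrite('pics/side9.png',im)
cv2.imwrite('pics/side9c.png',cv2.resize(im[130:235,235:340],None,fx=5.5,fy=5.5,interpolation=cv2.INTER_CUBIC))
E
python3 meas.py 9 .064
```

```text
17.85 [ 0.158  0.78   0.042  1.882 -0.868  1.199  1.134] [0.5625 0.0682 0.1491] [ 0.64  0.25 -0.21]
shift/0.2 [0.282 1.306 0.09 ] turn/0.5 [ 0.229 -0.106 -1.8  ] | m 0.2679 rad 0.909
 [0.5182 0.2706 0.2189] x [-0.  0. -1.] y [-0.178  0.984  0.   ] z [0.984 0.178 0.   ]
[-0.14  0.41  0.21  1.86 -0.67  1.13  0.62] 4.629644141218368e-09 5.7101115285031735e-09
[-0.82  0.36  0.34  1.83 -0.14  0.97 -0.25] 1.1227782888246414e-08 3.870250354930906e-08
[-0.79  0.47  0.3   1.94 -0.19  0.76 -0.2 ] 4.1784648109329516e-10 1.6456643564555274e-10
1.4 [0.529 0.214 0.232] [-0.7   0.44  0.31  1.96 -0.18  0.77 -0.11] 0.0 5.575116554432378e-10
1 [0.539 0.155 0.221] [-0.6   0.44  0.3   1.99 -0.19  0.74 -0.  ] 0.0 5.346792954121504e-10
0.6 [0.548 0.105 0.188] [-0.49  0.48  0.28  2.03 -0.21  0.66  0.11] 0.0 4.501998587762943e-10
0.3 [0.553 0.077 0.152] [-0.42  0.53  0.25  2.06 -0.23  0.58  0.18] 0.0 2.449389977347061e-10
0 [0.556 0.062 0.109] [-0.36  0.59  0.21  2.09 -0.26  0.49  0.22] 0.0 2.7926642269391646e-10
[253 201  24  22 376]
ellipse ((265.3986511230469, 211.2206573486328), (21.049161911010742, 22.07918357849121), 94.09273529052734)
slopes/flange top/step [-0.0133  0.0037  0.0632  0.008 ]
centre [0.5455 0.1316 0.0632] cloud [0.5448 0.131 ] minus TCP [-0.0181  0.063  -0.0882] pocket frame mm [ 0.2 -2.  63.2]
```

View pics/top9c.png

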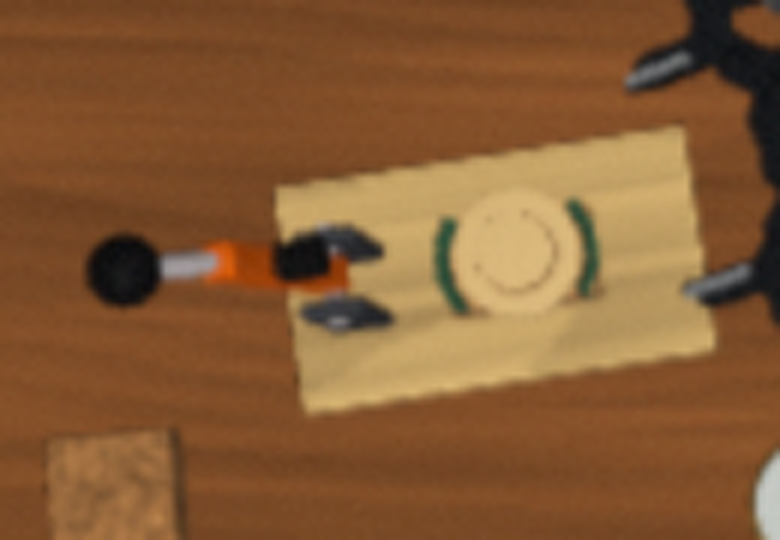

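View pics/side9c.png

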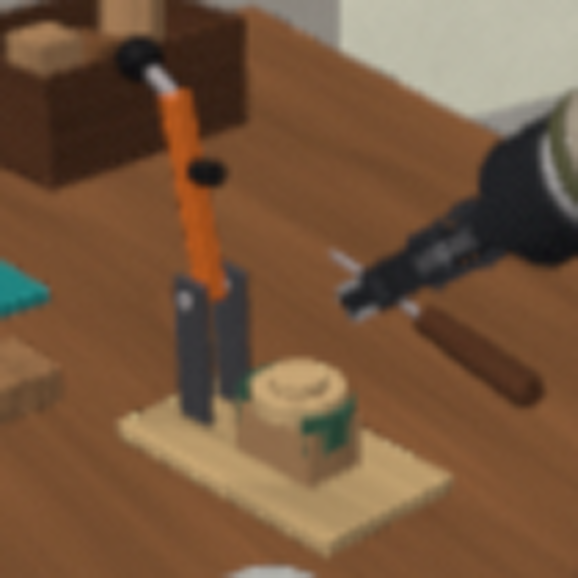

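```bash
python3 - <<'E'
from ball import *
s=r.state(); R0=Ro.from_rotvec(s['eef_rot']).as_matrix(); p,R=bt(1.79); w=Ro.from_matrix(R0.T@R).as_rotvec()
plan([.55,.09,.31],R0@Ro.from_rotvec(w*.5).as_matrix())
E
```

```text
shift/0.2 [-0.398  0.697 -0.028] turn/0.5 [ 0.117 -0.049 -0.899] | m 0.1606 rad 0.454
```

Emit:
play_rows(
  series=[
    [[-0.03, 0.05, 0, 0.01, 0, -0.05], [-0.09, 0.15, 0, 0.03, -0.01, -0.17], [-0.16, 0.27, -0.01, 0.05, -0.02, -0.33], [-0.23, 0.4, -0.02, 0.07, -0.03, -0.5], [-0.3, 0.52, -0.02, 0.09, -0.04, -0.66], [-0.36, 0.62, -0.03, 0.11, -0.05, -0.8], [-0.4, 0.7, -0.03, 0.12, -0.05, -0.9], [-0.4, 0.7, -0.03, 0.12, -0.05, -0.9]],
  ],
)

```text
t: 18.95
position: [0.5488, 0.0919, 0.3089]
eef_rot: [0.168, 1.602, 0.541]
force: [-0.6, 0.3, -0.4]
width: 0.0857
```

```bash
python3 - <<'E'
from ball import *
s=r.state(); print(s['t'],s['qpos'].round(3),s['position'].round(4)); p,R=bt(1.79)
plan(p+.1*up,R)
E
```

```text
18.95 [-0.182  0.391  0.228  1.88  -0.585  1.105  0.604] [0.5488 0.0919 0.3089]
shift/0.2 [0.349 0.836 0.065] turn/0.5 [ 0.119 -0.055 -0.903] | m 0.1816 rad 0.456
```

Emit:
play_rows(
  series=[
    [[0.02, 0.05, 0, 0.01, 0, -0.07], [0.06, 0.16, 0.01, 0.03, -0.01, -0.2], [0.12, 0.3, 0.02, 0.05, -0.02, -0.36], [0.18, 0.45, 0.03, 0.07, -0.03, -0.52], [0.24, 0.6, 0.04, 0.09, -0.04, -0.68], [0.3, 0.73, 0.05, 0.11, -0.05, -0.82], [0.35, 0.835, 0.065, 0.12, -0.055, -0.9], [0.35, 0.835, 0.065, 0.12, -0.055, -0.9]],
  ],
)

```text
t: 19.95
position: [0.5174, 0.2717, 0.3152]
eef_rot: [-0.142, 1.572, 0.143]
force: [-0.8, -1.2, 0.1]
width: 0.0855
```

```bash
python3 - <<'E'
from ball import *
from cell import read_camera
s=r.state(); print(s['t'],s['qpos'].round(3),s['position'].round(4)); p,R=bt(1.79)
plan(p,R)
for n,b in(('top',(170,170,290,260)),('side',(215,90,340,205))):
    im,d=read_camera(n); cv2.imwrite(f'pics/{n}10.png',im)
    u0,v0,u1,v1=b; cv2.imwrite(f'pics/{n}10c.png',cv2.resize(im[v0:v1,u0:u1],None,fx=5,fy=5,interpolation=cv2.INTER_CUBIC))
E
```

```text
19.95 [-0.817  0.355  0.328  1.842 -0.14   0.972 -0.247] [0.5174 0.2717 0.3152]
shift/0.2 [ 0.481 -0.007  0.006] turn/0.5 [ 0.003 -0.012 -0.002] | m 0.0963 rad 0.006
```

View pics/side10c.png

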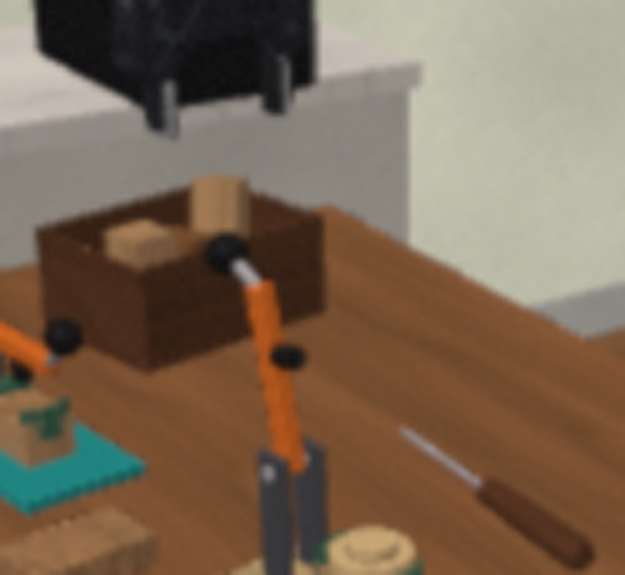

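View pics/top10c.png

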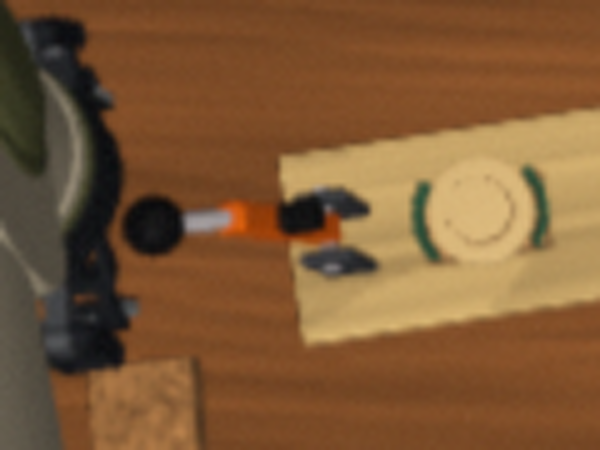

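Emit:
play_rows(
  series=[
    [[0.04, 0, 0, 0, 0, 0], [0.12, 0, 0, 0, 0, 0], [0.2, 0, 0, 0, 0, 0], [0.28, 0, 0, 0, 0, 0], [0.36, 0, 0, 0, 0, 0], [0.43, 0, 0, 0, 0, 0], [0.48, -0.005, 0.005, 0, -0.01, 0], [0.48, -0.005, 0.005, 0, -0.01, 0]],
  ],
  newtons=20,
)

```text
t: 21.05
position: [0.5195, 0.2681, 0.2201]
eef_rot: [-0.137, 1.566, 0.139]
force: [-0.0, 0.7, 0.6]
width: 0.0855
```

Emit:
play_rows(
  series=[
    [[0, 0, 0, 0, 0, 0], [0, 0, 0, 0, 0, 0], [0, 0, 0, 0, 0, 0], [0, 0, 0, 0, 0, 0], [0, 0, 0, 0, 0, 0], [0, 0, 0, 0, 0, 0], [0, 0, 0, 0, 0, 0], [0, 0, 0, 0, 0, 0]],
  ],
  grip=1,
  newtons=20,
)

```text
t: 22.05
position: [0.517, 0.269, 0.2211]
eef_rot: [-0.137, 1.569, 0.141]
force: [-10.1, 1.6, 8.0]
width: 0.0284
```

```bash
python3 - <<'E'
from ball import *
from cell import read_camera
s=r.state(); print(s['t'],s['qpos'].round(3),s['position'].round(4),s['force'].round(2),s['width']); 
for th in(1.79,1.4):
    p,R=bt(th); plan(p,R)
im,d=read_camera('side'); cv2.imwrite('pics/side11.png',im); cv2.imwrite('pics/side11c.png',cv2.resize(im[90:205,215:340],None,fx=5,fy=5,interpolation=cv2.INTER_CUBIC))
E
```

```text
22.05 [-0.781  0.453  0.294  1.954 -0.19   0.761 -0.2  ] [0.517  0.269  0.2211] [-10.09   1.55   8.01] 0.028432929864791474
shift/0.2 [0.011 0.007 0.007] turn/0.5 [-0.004 -0.005 -0.006] | m 0.003 rad 0.004
shift/0.2 [-0.055 -0.282  0.008] turn/0.5 [-0.004 -0.005 -0.006] | m 0.0575 rad 0.004
```

View pics/side11c.png

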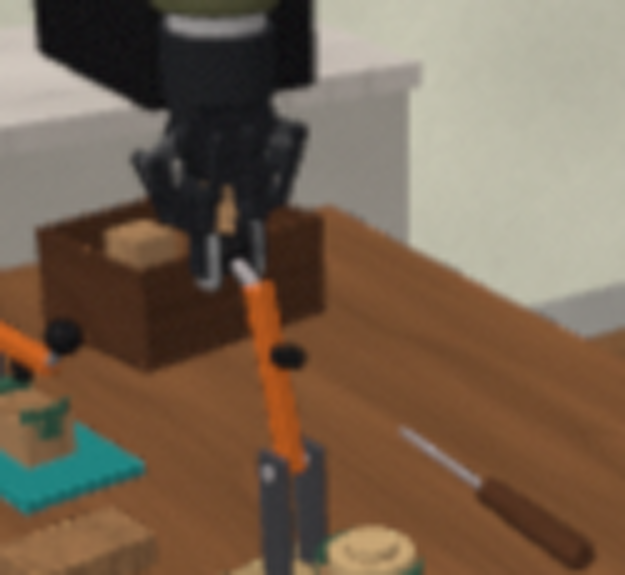

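```bash
python3 - <<'E'
import numpy as np
def b(th): a=np.arctan2(.03,.15)+th; return np.array([-(.1+.153*np.sin(a)),.08-.153*np.cos(a)])/.2
for th0,ths in((1.79,[1.77,1.70,1.60,1.5,1.4,1.3,1.22,1.2]),(1.2,[1.18,1.1,1.0,.9,.8,.7,.62,.6]),(.6,[.58,.52,.44,.36,.28,.21,.16,.15])):
    for t in ths: print(t,(b(t)-b(th0)).round(3))
E
```

```text
1.77 [-0.006 -0.014]
1.7 [-0.025 -0.064]
1.6 [-0.046 -0.138]
1.5 [-0.059 -0.213]
1.4 [-0.065 -0.289]
1.3 [-0.063 -0.366]
1.22 [-0.056 -0.426]
1.2 [-0.054 -0.442]
1.18 [ 0.003 -0.015]
1.1 [ 0.017 -0.075]
1.0 [ 0.041 -0.147]
0.9 [ 0.073 -0.217]
0.8 [ 0.111 -0.283]
0.7 [ 0.156 -0.345]
0.62 [ 0.196 -0.391]
0.6 [ 0.206 -0.402]
0.58 [ 0.011 -0.011]
0.52 [ 0.044 -0.042]
0.44 [ 0.092 -0.08 ]
0.36 [ 0.143 -0.115]
0.28 [ 0.196 -0.145]
0.21 [ 0.244 -0.168]
0.16 [ 0.28  -0.182]
0.15 [ 0.287 -0.185]
```

Emit:
play_rows(
  series=[
    [[-0.006, -0.014, -0.004, 0, 0, 0], [-0.025, -0.064, -0.008, 0, 0, 0], [-0.046, -0.138, -0.008, 0, 0, 0], [-0.059, -0.213, -0.008, 0, 0, 0], [-0.065, -0.289, -0.008, 0, 0, 0], [-0.063, -0.366, -0.008, 0, 0, 0], [-0.056, -0.426, -0.008, 0, 0, 0], [-0.054, -0.442, -0.008, 0, 0, 0]],
  ],
)

```text
t: 23.1
position: [0.5334, 0.1797, 0.2312]
eef_rot: [-0.136, 1.566, 0.138]
force: [-6.2, 0.3, 2.2]
width: 0.0286
```

```bash
python3 - <<'E'
from ball import *
s=r.state(); print(s['t'],s['qpos'].round(3),s['position'].round(4),s['force'].round(2),s['width']); 
for th in(1.2,.6):
    p,R=bt(th); plan(p,R)
E
```

```text
23.1 [-0.644  0.417  0.305  1.99  -0.179  0.759 -0.059] [0.5334 0.1797 0.2312] [-6.21  0.3   2.17] 0.028552574603505625
shift/0.2 [0.008 0.02  0.006] turn/0.5 [-0.009  0.002 -0.002] | m 0.0044 rad 0.005
shift/0.2 [ 0.213 -0.383  0.008] turn/0.5 [-0.009  0.002 -0.002] | m 0.0877 rad 0.005
```

Emit:
play_rows(
  series=[
    [[0.003, -0.013, -0.003, 0, 0, 0], [0.018, -0.07, -0.005, 0, 0, 0], [0.043, -0.14, -0.005, 0, 0, 0], [0.076, -0.21, -0.005, 0, 0, 0], [0.115, -0.275, -0.005, 0, 0, 0], [0.16, -0.335, -0.005, 0, 0, 0], [0.2, -0.38, -0.005, 0, 0, 0], [0.21, -0.39, -0.005, 0, 0, 0]],
  ],
)

```text
t: 24.1
position: [0.5475, 0.1029, 0.1891]
eef_rot: [-0.136, 1.563, 0.138]
force: [1.8, -4.0, 6.9]
width: 0.0284
```

```bash
python3 - <<'E'
from ball import *
s=r.state(); print(s['t'],s['qpos'].round(3),s['position'].round(4),s['force'].round(2),s['width']); 
for th in(.6,.15,0):
    p,R=bt(th); plan(p,R)
E
```

```text
24.1 [-0.487  0.464  0.282  2.044 -0.206  0.656  0.105] [0.5475 0.1029 0.1891] [ 1.85 -4.02  6.87] 0.028429575579978578
shift/0.2 [0.003 0.008 0.005] turn/0.5 [-0.009  0.007 -0.001] | m 0.0019 rad 0.006
shift/0.2 [ 0.29  -0.178  0.005] turn/0.5 [-0.009  0.007 -0.001] | m 0.068 rad 0.006
shift/0.2 [ 0.4   -0.208  0.005] turn/0.5 [-0.009  0.007 -0.001] | m 0.0903 rad 0.006
```

Emit:
play_rows(
  series=[
    [[0.012, -0.01, 0, 0, 0, 0], [0.045, -0.04, 0, 0, 0, 0], [0.093, -0.078, 0, 0, 0, 0], [0.144, -0.112, 0, 0, 0, 0], [0.197, -0.141, 0, 0, 0, 0], [0.245, -0.163, 0, 0, 0, 0], [0.28, -0.176, 0, 0, 0, 0], [0.29, -0.179, 0, 0, 0, 0]],
  ],
)

```text
t: 25.1
position: [0.5538, 0.0686, 0.1307]
eef_rot: [-0.137, 1.563, 0.139]
force: [4.8, -3.9, 2.5]
width: 0.0283
```

```bash
python3 - <<'E'
from ball import *
from cell import read_camera
s=r.state(); print(s['t'],s['qpos'].round(3),s['position'].round(4),s['force'].round(2),s['width']); 
for th in(.15,0,-.02):
    p,R=bt(th); plan(p,R)
im,d=read_camera('side'); cv2.imwrite('pics/side12.png',im); cv2.imwrite('pics/side12c.png',cv2.resize(im[120:235,225:350],None,fx=5,fy=5,interpolation=cv2.INTER_CUBIC))
E
```

```text
25.1 [-0.385  0.549  0.233  2.086 -0.244  0.528  0.201] [0.5538 0.0686 0.1307] [ 4.83 -3.94  2.54] 0.028299018295905573
shift/0.2 [-0.002 -0.003  0.005] turn/0.5 [-0.007  0.007 -0.002] | m 0.0012 rad 0.005
shift/0.2 [ 0.108 -0.034  0.005] turn/0.5 [-0.007  0.007 -0.002] | m 0.0227 rad 0.005
shift/0.2 [ 0.123 -0.037  0.005] turn/0.5 [-0.007  0.007 -0.002] | m 0.0258 rad 0.005
```

View pics/side12c.png

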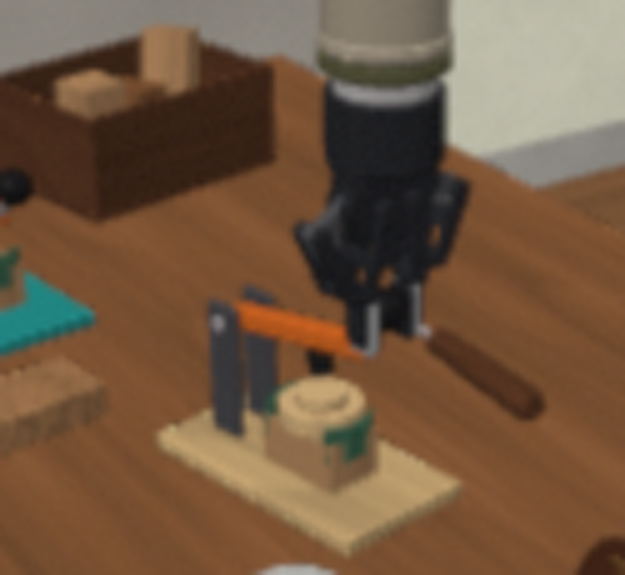

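Emit:
play_rows(
  series=[
    [[0.015, -0.006, 0.003, 0, 0, 0], [0.032, -0.012, 0.004, 0, 0, 0], [0.048, -0.018, 0.004, 0, 0, 0], [0.064, -0.023, 0.004, 0, 0, 0], [0.078, -0.027, 0.004, 0, 0, 0], [0.09, -0.03, 0.004, 0, 0, 0], [0.1, -0.032, 0.004, 0, 0, 0], [0.1, -0.032, 0.004, 0, 0, 0]],
  ],
)

```text
t: 26.15
position: [0.5548, 0.0631, 0.1111]
eef_rot: [-0.137, 1.564, 0.14]
force: [5.8, -0.2, -1.5]
width: 0.0286
```

```bash
python3 - <<'E'
from ball import *
from cell import read_camera
s=r.state(); print(s['t'],s['qpos'].round(3),s['position'].round(4),s['force'].round(2),s['width']); 
for th in(.0,-.02):
    p,R=bt(th); plan(p,R)
im,d=read_camera('side'); cv2.imwrite('pics/side13.png',im); cv2.imwrite('pics/side13c.png',cv2.resize(im[120:235,225:350],None,fx=5,fy=5,interpolation=cv2.INTER_CUBIC))
E
```

```text
26.15 [-0.361  0.579  0.214  2.097 -0.255  0.488  0.222] [0.5548 0.0631 0.1111] [ 5.79 -0.16 -1.47] 0.028628731446367246
shift/0.2 [ 0.01  -0.006  0.005] turn/0.5 [-0.006  0.004 -0.004] | m 0.0026 rad 0.004
shift/0.2 [ 0.025 -0.009  0.005] turn/0.5 [-0.006  0.004 -0.004] | m 0.0055 rad 0.004
```

View pics/side13c.png

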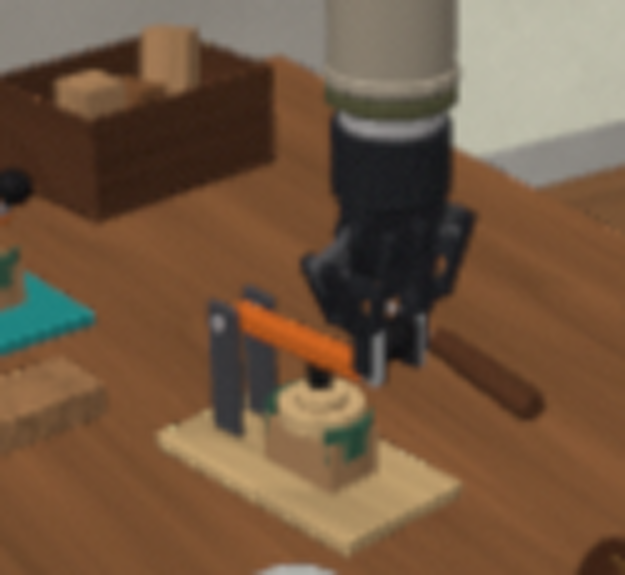

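Emit:
play_rows(
  series=[
    [[0.004, -0.002, 0.002, 0, 0, 0], [0.008, -0.003, 0.004, 0, 0, 0], [0.011, -0.004, 0.005, 0, 0, 0], [0.014, -0.005, 0.005, 0, 0, 0], [0.017, -0.006, 0.005, 0, 0, 0], [0.02, -0.006, 0.005, 0, 0, 0], [0.02, -0.006, 0.005, 0, 0, 0], [0.02, -0.006, 0.005, 0, 0, 0]],
  ],
)

```text
t: 27.2
position: [0.5551, 0.0621, 0.107]
eef_rot: [-0.137, 1.566, 0.14]
force: [-2.1, 5.0, -2.0]
width: 0.0284
```

```bash
python3 - <<'E'
from ball import *
s=r.state(); print(s['t'],s['position'].round(4),s['force'].round(2),s['width']); 
for th in(.0,-.02):
    p,R=bt(th); plan(p,R)
E
```

```text
27.2 [0.5551 0.0621 0.107 ] [-2.07  4.97 -1.97] 0.028391210877915202
shift/0.2 [-0.01  -0.001  0.004] turn/0.5 [-0.006  0.001 -0.004] | m 0.0022 rad 0.004
shift/0.2 [ 0.005 -0.004  0.004] turn/0.5 [-0.006  0.001 -0.004] | m 0.0015 rad 0.004
```

Emit:
play_rows(
  series=[
    [[0.003, 0, 0, 0, 0, 0], [0.006, 0, 0, 0, 0, 0], [0.009, 0, 0, 0, 0, 0], [0.012, 0, 0, 0, 0, 0], [0.015, 0, 0, 0, 0, 0], [0.015, 0, 0, 0, 0, 0], [0.015, 0, 0, 0, 0, 0], [0.015, 0, 0, 0, 0, 0]],
  ],
)

```text
t: 28.2
position: [0.5553, 0.0616, 0.1051]
eef_rot: [-0.136, 1.565, 0.14]
force: [-6.4, 4.5, 12.1]
width: 0.0284
```

```bash
python3 - <<'E'
from ball import *
from cell import read_camera
s=r.state(); print(s['t'],s['position'].round(4),s['force'].round(2),s['ft_torque'].round(2),s['width']); 
im,d=read_camera('side'); cv2.imwrite('pics/side14.png',im); cv2.imwrite('pics/side14c.png',cv2.resize(im[150:235,250:350],None,fx=7,fy=7,interpolation=cv2.INTER_CUBIC))
E
```

```text
28.2 [0.5553 0.0616 0.1051] [-6.35  4.45 12.1 ] [ 0.71  1.4  -0.02] 0.028441370963810754
```

View pics/side14c.png

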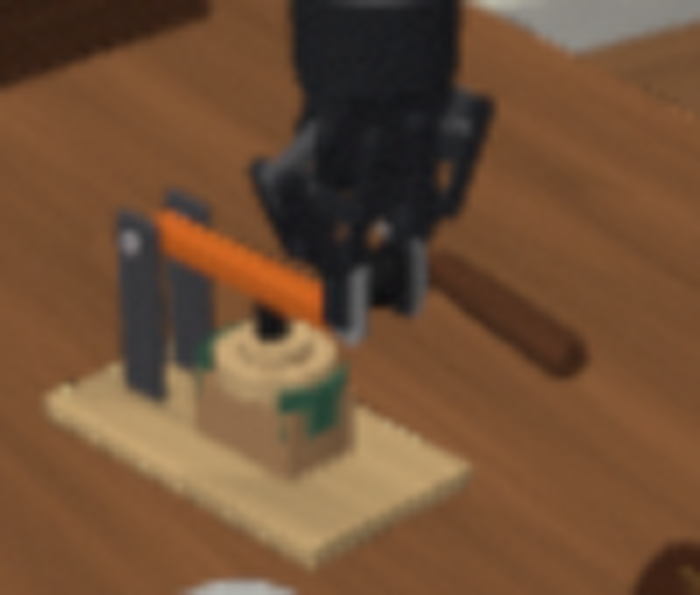

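Emit:
play_rows(
  series=[
    [[0, 0, -0.005, 0, 0, 0], [0, 0, -0.005, 0, 0, 0], [0, 0, -0.005, 0, 0, 0], [0, 0, -0.005, 0, 0, 0], [0, 0, -0.005, 0, 0, 0], [0, 0, -0.005, 0, 0, 0], [0, 0, -0.005, 0, 0, 0], [0, 0, -0.005, 0, 0, 0]],
  ],
  grip=-1,
)

```text
t: 29.25
position: [0.5548, 0.0617, 0.1043]
eef_rot: [-0.137, 1.565, 0.14]
force: [0.3, -0.5, 0.1]
width: 0.0855
```

Emit:
play_rows(
  series=[
    [[-0.03, 0, 0, 0, 0, 0], [-0.1, 0, 0, 0, 0, 0], [-0.2, 0, 0, 0, 0, 0], [-0.3, 0, 0, 0, 0, 0], [-0.4, -0.1, 0, 0, 0, 0], [-0.5, -0.25, 0, 0, 0, 0], [-0.6, -0.4, 0, 0, 0, 0], [-0.7, -0.55, 0, 0, 0, 0]],
  ],
)

```text
t: 30.25
position: [0.5739, -0.0479, 0.246]
eef_rot: [-0.137, 1.564, 0.14]
force: [-0.4, -0.0, 0.3]
width: 0.0853
```

```bash
cat > chk.py <<'E'
from ball import *
from cell import read_camera
import sys
k=sys.argv[1]
s=r.state(); print(s['t'],s['position'].round(4),s['force'].round(2),s['width'])
for n,b,f in(('top',(200,170,310,250),7),('side',(250,140,350,225),7)):
    im,d=read_camera(n); np.save(f'pics/{n}{k}.npy',d); cv2.imwrite(f'pics/{n}{k}.png',im)
    u0,v0,u1,v1=b; c=cv2.resize(im[v0:v1,u0:u1],None,fx=f,fy=f,interpolation=cv2.INTER_CUBIC)
    for th,col in((0,(255,255,0)),(.04,(0,255,255))):
        q=proj(n,ball(th))[0]; cv2.circle(c,tuple(int(x) for x in ((q-[u0,v0]+.5)*f-.5)),3,col,-1)
        print(n,th,q.round(2))
    cv2.imwrite(f'pics/{n}{k}c.png',c)
W=cloud('top',np.load(f'pics/top{k}.npy')); q=proj('top',ball(0))[0].round().astype(int)
print('ball top z around', np.nanmax(W[q[1]-4:q[1]+5,q[0]-4:q[0]+5,2]))
E
python3 chk.py 15
```

```text
30.25 [ 0.5739 -0.0479  0.246 ] [-0.38 -0.02  0.31] 0.08528200120497516
top 0 [289.49 205.76]
top 0.04 [288.89 205.61]
side 0 [302.79 188.65]
side 0.04 [302.52 186.87]
ball top z around 0.14749963331247434
```

View pics/side15c.png

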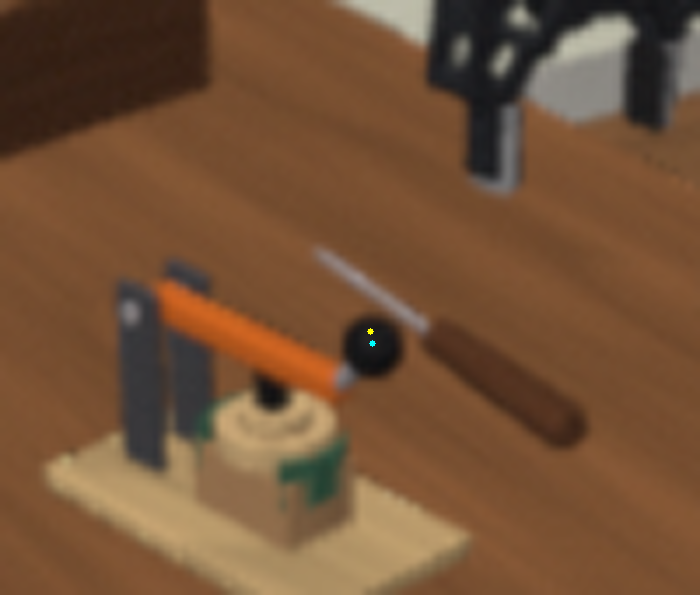

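View pics/top15c.png

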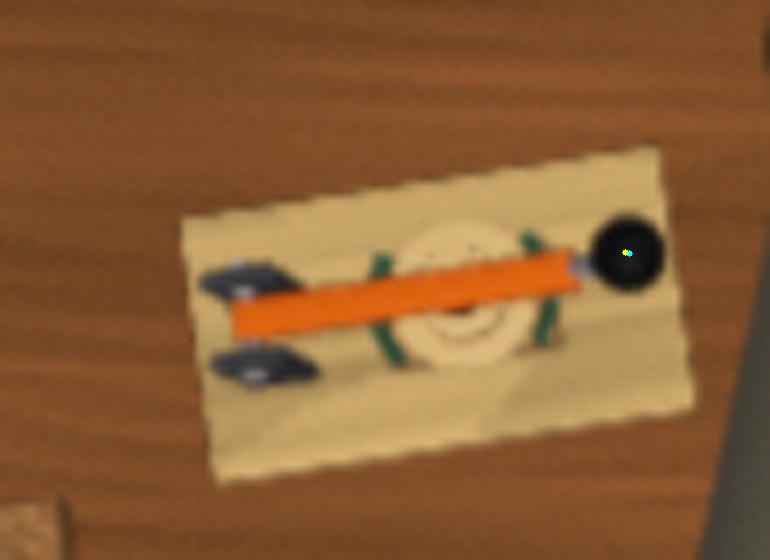

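```bash
python3 - <<'E'
from ball import *
for k in('15',):
  for n,b in(('top',(280,195,299,216)),('side',(296,180,312,200))):
    im=cv2.imread(f'pics/{n}{k}.png').astype(int); u0,v0,u1,v1=b
    m=im[v0:v1,u0:u1].max(2)<55; vv,uu=np.nonzero(m); print(n,m.sum(),(uu.mean()+u0).round(2),(vv.mean()+v0).round(2))
  for n in('top','side'):
    im=cv2.imread(f'pics/{n}{k}.png'); hsv=cv2.cvtColor(im,cv2.COLOR_BGR2HSV)
    W=cloud(n,np.load(f'pics/{n}{k}.npy'))
    m=(hsv[...,0]<14)&(hsv[...,1]>190)&(hsv[...,2]>150); m=cv2.erode(m.astype(np.uint8),np.ones((2,2)))>0
    Q=(W[m]-tj)@Rj; Q=Q[(np.abs(Q[:,1])<.02)&(Q[:,0]>-.06)&(Q[:,0]<.08)&(Q[:,2]>.08)]
    c=np.polyfit(Q[:,0],Q[:,2],1); print(n,len(Q),'slope dz/dx',c[0].round(4),'theta',-c[0].round(4),'z at 0',c[1].round(4),np.std(Q[:,2]-np.polyval(c,Q[:,0])).round(4))
W=cloud('top',np.load('pics/top15.npy'))
Q=(W[190:230,250:285].reshape(-1,3)-tj)@Rj; 
for y0,y1 in((-.029,-.02),(.02,.029)):
    s=(np.abs(Q[:,0])<.018)&(Q[:,1]>y0)&(Q[:,1]<y1); print('flange z',s.sum(),np.median(Q[s,2]))
E
```

```text
top 76 289.28 205.96
side 53 302.68 189.36
top 201 slope dz/dx 0.0038 theta -0.0038 z at 0 0.1064 0.0034
side 93 slope dz/dx -0.0089 theta 0.0089 z at 0 0.104 0.0035
flange z 37 0.06316494653577112
flange z 58 0.058689294490374064
```

```bash
python3 - <<'E'
from cell import r
s=r.state(); print(s['t'],abs(s['qd']).max(),s['force'])
print(r.job_done())
E
```

```text
30.35 0.048747780590613514 [ 0.27770861 -0.53283262  0.5209805 ]
the job is handed in; nothing more can be done
None
```

The pale maple lid is in the pocket of the jig, spigot up and released, and the orange clamp arm is down on it. I handed the job in at about 30 s of the 69 s allowed, and no verdict is reported.

I gripped the lid across its rim at the rack, turned it level on the way over and lowered it until it touched the cork with about 5 N. After letting go and backing off, I carried the clamp ball round its arc until the pad pressed with about 12 N. I then opened the gripper and moved away.

- **Lid height and tilt:** the flange top measured 63–64 mm above the table, so the flat face is about at the 50 mm floor. The fitted slope was up to about 0.014 rad, under the 0.06 limit.
- **Lid position:** the last reading put the lid about 2 mm off centre along the jig's y, within the 4 mm limit.
- **Clamp angle:** the ball position and the slope of the arm both put it near 0. The readings ran from about -0.02 to +0.02 rad.
- **Robot clear:** the force reading at the end was noise only, with the gripper away from everything.
- **One disagreement:** with the clamp down, a rough depth reading at one edge of the flange came out 4–5 mm lower than the other edge. I put this down to pixels spilling over the lid's edge, because the earlier plane fit and the side picture showed it flat. I did not measure it again.

I did not measure the dark lid or the bystanders again at the end. The arm was not seen to touch any of them.

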